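Ready the field map: clear it, roll it flat and pour out its markers

TASK

Get the command-post map ready: first clear whatever kit lies on the map into the black tray, then run the roller over the map with firm, moderate pressure until every slat is flush with the frame (only the roller may press the slats) and stand the roller back in the middle of its rubber mat. Only after that, with the carton standing upright, pull its folded spout out all the way by the orange tab, and then tip the carton to pour every ball marker into the blue tray. Finish with the carton upright on the table, spout still out, and leave the mug, bottle and spray can where they are.

Things in the scene. Friction and masses are not known exactly. Their poses are not given: they have to be found in the camera images.
- board: map board, a navy frame 122 (own x) x 280 (own y) x 12 mm fixed to the table; origin: centre of its underside, on the table; z up. Four rigid map slats (each 106 x 51 x 4 mm, pitch 52 mm along own y, together y -104 to +104 mm) lie in it, tan with green patches
- kit_tray: black open tray for the kit, 220 (own x) x 170 (own y) x 45 mm, walls and floor 5 mm, fixed; origin: centre of its underside
- marker_tray: blue open tray for the markers, same size and frame as the black one, fixed
- mat: black rubber mat 130 x 130 x 3 mm, fixed, where the roller lives; origin: centre of its underside
- roller_grip (a point): map roller: two grey rollers (36 mm diameter, 90 mm wide, axles along own y, 54 mm apart along own x) under a plate, it rolls along own x. This point is the centre of its upright red handle block 24 (x) x 50 (y) x 50 (z) mm, 71 mm above the bottom of the rollers; handle top at 96 mm. It is 340 g and stands by itself
- roller_a (a joint): turn of the roller at own x -27 mm, rad; it turns freely as it rolls
- carton_mid (a point): brown carton with red panels, 140 (own x) x 56 (own y) x 110 mm tall, about 0.3 kg, loose; this point is its centre, 55 mm above its underside; z up when it stands. The ball markers lie inside, at the bottom of the -x end; an inner ramp rises at 35 degrees from there to the spout at the +x end, so they run out when the carton is tipped about 60 to 80 degrees, +x end down, with the spout out
- spout (a joint): white fold-out spout flap, 50 mm wide and 40 mm tall, hinged along carton y on the carton's +x face, 62 mm above its underside (70 mm from its middle): 0 folded in (upright), 1.2 rad fully out, its top edge swinging out and down about the hinge; stays where it is left (0.02 N m). Fully out, its lip is 37 mm out from the face and 15 mm above the hinge
- spout_tab (a point): orange pull tab, a fin 9 mm thick (along carton y) on the outside of the flap; its upper part, 41 to 65 mm above the hinge and 6 to 24 mm out from the face, stands free above the flap for gripping (the carton's top is 48 mm above the hinge). This point: 16 mm out from the face, 54 mm above the hinge when folded; turns with the flap
- slat0 (a joint): map slat at board y -78 mm: 0 = standing 4 mm proud of the frame, 0.004 m = pressed home flush with it; takes about 5 N and stays down
- slat1 (a joint): map slat at board y -26 mm: 0 = standing 4 mm proud of the frame, 0.004 m = pressed home flush with it; takes about 5 N and stays down
- slat2 (a joint): map slat at board y 26 mm: 0 = standing 4 mm proud of the frame, 0.004 m = pressed home flush with it; takes about 5 N and stays down
- slat3 (a joint): map slat at board y 78 mm: 0 = standing 4 mm proud of the frame, 0.004 m = pressed home flush with it; takes about 5 N and stays down
- torch_mid (a point): square yellow torch with a black head, 120 x 36 x 36 mm: body 30 mm wide, head (own x +20 to +60 mm) 36 mm wide; this point is the middle of its body, half-way up; long axis own x. May be absent. At first lies across the map slats
- radio_mid (a point): black hand radio on its side, body 95 x 34 x 50 mm with a short aerial 30 mm beyond its +x end; this point is the middle of its body, half-way up; long axis own x. May be absent. At first lies across the map slats
- pen_case_mid (a point): green pen case 120 x 40 x 30 mm; this point is the middle of its body, half-way up; long axis own x. May be absent. At first lies across the map slats
- marker0_center (a point): ball-shaped map marker, 20 mm diameter, red; its centre. May be absent. At first inside the carton
- marker1_center (a point): ball-shaped map marker, 20 mm diameter, yellow; its centre. May be absent. At first inside the carton
- marker2_center (a point): ball-shaped map marker, 20 mm diameter, blue; its centre. May be absent. At first inside the carton
- marker3_center (a point): ball-shaped map marker, 20 mm diameter, green; its centre. May be absent. At first inside the carton
- mug: steel mug 72 mm across, 85 mm tall; loose bystander, origin at the centre of its underside
- bottle: water bottle 64 mm across, 170 mm tall; loose bystander, origin at the centre of its underside
- spraycan: yellow spray can 60 mm across, 150 mm tall; loose bystander, origin at the centre of its underside

How it is judged:
By the outcome, as a careful person would: the job done as asked, in the order asked, and still so for the second after the job is handed in, with the robot touching nothing.
Of torch, radio, pen_case only 1 to 3 are there at a start; the rules pass over those that are not, and their reading is None.
Of marker0, marker1, marker2, marker3 only 2 to 4 are there at a start; the rules pass over those that are not, and their reading is None.
At some moment in a run one of roller, torch, radio, pen_case may be knocked a few centimetres aside while the robot is not near it.
It also fails if it takes over 210 s, if anything falls off the work surface, if the arm or the gripper's body presses on something with over 40 N, if the wrist force passes 120 N, or if a joint passes its speed limit or range.

ROBOT

A 6-joint arm with a two-finger parallel gripper is mounted at the origin on the work surface. World frame = base frame: x ahead of the robot, y to its left, z up, the work surface at z = 0. Lengths are in m, angles in rad, forces in N, time in s.
With the tool pointing down it reaches from about 0.325 to 0.925 m from the base axis. Payload 3.1 kg.
Tool frame: the origin (TCP) lies midway between the tips of the shut fingers; the grasp point (between the pads) lies 19 mm behind it (robot.pinch_z is the distance from the TCP to the grasp point, in m); z points along the fingers, y is the line along which they close (so a half turn about z gives the same grasp; the last joint's range is limited). The gripper opens to 85 mm and grips with 20 to 120 N. Pads are 22 mm wide; open, the fingers measure 114 mm over their backs; the gripper's body (76 mm by 85 mm) begins 54 mm behind the grasp point. The pads swing forward as they close: fully open they stand 13 mm farther back than shut.
Start: joints at [1.007, 0.217, 1.613, -0, 1.311, -0.112], TCP at [0.273, 0.562, 0.231] pointing down, gripper open.
Joint ranges: [-2.75, 2.75], [-0.78, 2.1], [0.31, 2.55], [-1.13, 4.27], [0.13, 2.63], [-2.58, 2.58]. Speed limits (rad/s): [2.79, 2.79, 3.14, 3.14, 3.14, 3.14].

INTERFACE

Orientations are given as a unit quaternion [w, x, y, z].
In Python, from workcell import robot gives the robot as it stands.
- The arm moves only by the shell command python3 -m handwheel 'ROWS' [FORCE]. ROWS is JSON, a list of rows, each an object of numbers: "fingers": the closure in counts, from 0 (fully open) to 255 (shut); "x", "y", "z": the shift along the tool's x, y, z in m; "ax", "ay", "az": the turn, a rotation vector about the tool's x, y, z in rad. A call has 1 to 8 rows; each row is the pose to reach, as a shift and turn from the pose commanded when the call began, along the tool's axes at that moment; what a row does not reach only later rows make up. A row lasts 1/10 s, in which the tool goes at most 50 mm and 8.59 degrees, less where a joint would pass 70% of its speed; a pose out of reach is approached as far as the arm can. A call with a gripper value outside its range is refused whole. The fingers move at their own pace and stop on an object; FORCE is the grip in N (left out, the last holds). Time passes only in rows, so rows that repeat a pose let the fingers close. It gives the time, the measured TCP pose, the force, the opening and the grip force at its end, in the units of the state.
- robot.get_obs(): the state, without advancing time (a new reading comes with each control period).
- robot.camera(name): name is "scene" or "side" or "wrist"; returns a dict with "color" (384x512x3 uint8, red, green, blue), "K" (3x3 intrinsics, pixels), "extrinsics" (4x4, takes a point from camera to world coordinates); the wrist camera has in their place "T_tool_cam" (4x4, takes a point from camera to tool coordinates, whose origin is the TCP and whose axes are the flange's). Camera axes: x right, y down, z forward; pixel columns grow to the right and rows downward; lengths in m; the calibration is good to about 2 mm. The wrist camera is an equidistant fisheye: a pixel r from the principal point sees the ray r / f radians off the axis. A picture is of the moment at which its call begins: read the wrist's pose just before it. There is no depth.
- robot.sign_off(): hands the job in; it is judged then, once.
The state is a dict: "clock": time; "joint_pos": joint angles; "joint_vel": joint speeds; "joint_efforts": joint torques, N m; "eef_pos": TCP position; "eef_rot": TCP orientation; "wrist_force": force on the tool from outside, world axes, zero at the start; "wrist_torque": the same for the moment, N m; "width": finger opening in m; "grasp_force": force on a finger pad.
Only numpy, scipy, OpenCV 4.12 (cv2) and the standard library are available. Lean on these libraries where they do the work, as an engineer would, in place of code of your own. Each camera call takes 0.05 s, during which the arm holds its last target. There are 200 camera calls.

## Working session

There is one attempt and no reset: what is moved stays moved. The work goes in short steps, Python scripts to look and compute and a shell command to move; the robot and the scene stay as the last step left them, time stands still between calls to the robot, and variables do not carry over. Pictures are saved under pics/ and viewed, at most 14 in all, crops included, and the job is handed in when it is done.

```bash
ls; mkdir -p pics; python3 - <<'E'
from workcell import robot
import cv2,numpy as np
for n in("scene","side"):
    c=robot.camera(n); cv2.imwrite(f"pics/{n}0.png",c["color"][:,:,::-1]); print(n,np.round(c["K"],1).tolist(),np.round(c["extrinsics"],3).tolist())
o=robot.get_obs();print(o)
c=robot.camera("wrist");cv2.imwrite("pics/wrist0.png",c["color"][:,:,::-1]);print(c["K"],c["T_tool_cam"],robot.pinch_z)
E
```

```text
pics
scene [[379.2, 0.0, 254.4], [0.0, 379.2, 189.8], [0.0, 0.0, 1.0]] [[0.549, 0.566, -0.615, 1.264], [0.836, -0.379, 0.397, -0.424], [-0.008, -0.732, -0.681, 0.836], [0.0, 0.0, 0.0, 1.0]]
side [[378.1, 0.0, 249.8], [0.0, 378.1, 189.4], [0.0, 0.0, 1.0]] [[0.678, -0.416, 0.606, -0.029], [-0.735, -0.366, 0.571, -0.595], [-0.016, -0.832, -0.554, 0.684], [0.0, 0.0, 0.0, 1.0]]
{'clock': 0.1, 'joint_pos': array([ 1.00677272e+00,  2.17723915e-01,  1.61481124e+00, -2.01895061e-05,
        1.31134278e+00, -1.12193852e-01]), 'joint_vel': array([ 0.00025628, -0.00163567, -0.00311265, -0.00063377, -0.00251653,
       -0.0001261 ]), 'joint_efforts': array([-1.78731818e-03, -3.98075831e+01, -3.04970276e+01, -2.33810215e-04,
        4.20842698e-03,  1.98731834e-05]), 'eef_pos': array([0.27245259, 0.5616383 , 0.23005122]), 'eef_rot': array([-3.69815636e-04,  2.23995402e-01,  9.74589531e-01, -1.08118235e-03]), 'wrist_force': array([-0.07130233, -0.42744785,  0.38717354]), 'wrist_torque': array([ 0.04785652, -0.01652042,  0.05611604]), 'grasp_force': 0.0, 'width': 0.08549732987344635}
[[297.31863964   0.         255.30272725]
 [  0.         297.31863964 194.34924362]
 [  0.           0.           1.        ]] [[ 1.19847096e-03 -9.58392873e-01 -2.85449934e-01  7.30081432e-02]
 [ 9.99999245e-01  1.07124608e-03  6.01840893e-04 -2.82469195e-04]
 [-2.71012899e-04 -2.85450440e-01  9.58393433e-01 -1.41095470e-01]
 [ 0.00000000e+00  0.00000000e+00  0.00000000e+00  1.00000000e+00]] 0.0187
```

View pics/scene0.png

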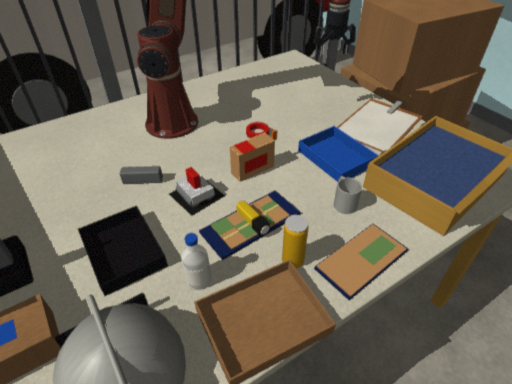

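View pics/side0.png

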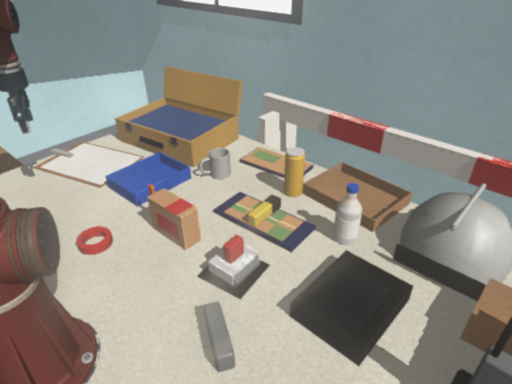

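The scene view shows the torch across the map at (252,217), roller and mat at (197,190), carton at (253,157) with its orange tab at about (275,132), blue tray at (337,152) and black tray at (123,248). The side view shows them at (263,212), (234,258), (174,218), (149,177) and (352,300).

```bash
python3 - <<'E'
import cv2,numpy as np
a=cv2.imread("pics/scene0.png")[110:260,165:315]; b=cv2.imread("pics/side0.png")[170:310,135:325]
a=cv2.resize(a,(560,560),interpolation=2); b=cv2.resize(b,(760,560),interpolation=2)
cv2.imwrite("pics/cropA.png",a);cv2.imwrite("pics/cropB.png",b)
E
```

```text
(no output)
```

View pics/cropA.png

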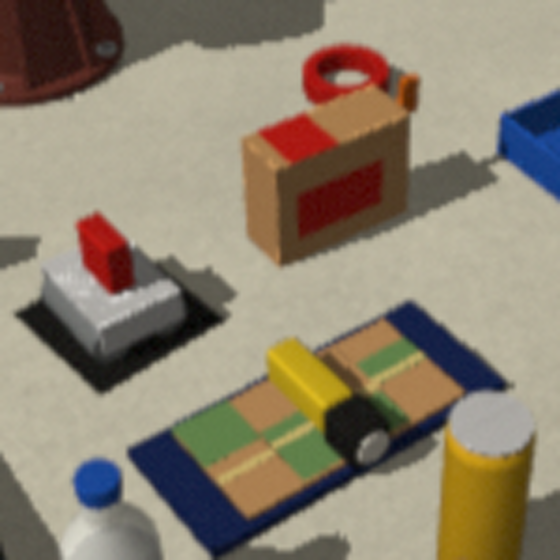

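View pics/cropB.png

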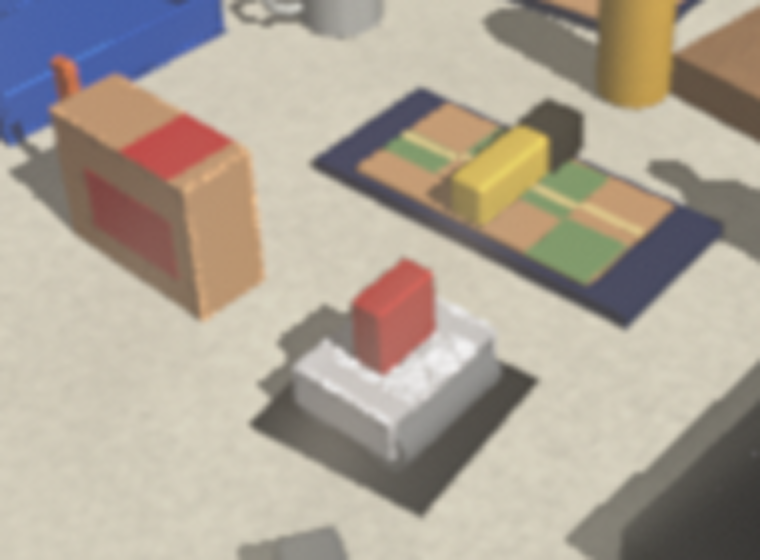

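Only the torch lies on the map. Corners are visible in both crops: board frame, mat, carton top, roller handle, tab.

```bash
cat > h.py <<'E'
import numpy as np,cv2
from scipy.spatial.transform import Rotation as R
C={"scene":(np.array([[379.2,0,254.4],[0,379.2,189.8],[0,0,1]]),None),"side":None}
def cams(robot):
    return {n:robot.camera(n) for n in("scene","side")}
def ray(c,u,v):
    d=c["extrinsics"][:3,:3]@np.linalg.solve(c["K"],[u,v,1.]); return c["extrinsics"][:3,3],d/np.linalg.norm(d)
def plane(c,u,v,z):
    o,d=ray(c,u,v); return o+d*(z-o[2])/d[2]
def tri(rays):
    A=np.zeros((3,3));b=np.zeros(3)
    for o,d in rays: P=np.eye(3)-np.outer(d,d);A+=P;b+=P@o
    p=np.linalg.solve(A,b); return p,max(np.linalg.norm((np.eye(3)-np.outer(d,d))@(p-o)) for o,d in rays)
def wray(c,pose,u,v):
    "pose=(pos,quat wxyz) of the tool"
    K=c["K"];a=np.array([u-K[0,2],v-K[1,2]]);r=np.hypot(*a);t=r/K[0,0]
    d=np.r_[np.sin(t)*a/max(r,1e-9),np.cos(t)]
    q=R.from_quat(np.roll(pose[1],-1));T=c["T_tool_cam"]
    return pose[0]+q.apply(T[:3,3]),q.apply(T[:3,:3]@d)
def wproj(c,pose,p):
    q=R.from_quat(np.roll(pose[1],-1));T=c["T_tool_cam"]
    x=T[:3,:3].T@(q.inv().apply(np.asarray(p)-pose[0])-T[:3,3]);t=np.arctan2(np.hypot(x[0],x[1]),x[2])
    return c["K"][:2,2]+c["K"][0,0]*t*x[:2]/np.hypot(x[0],x[1])
E
python3 - <<'E'
from workcell import robot
from h import *
import numpy as np
c=cams(robot); A,B=c["scene"],c["side"]
fa=lambda p:(165+p[0]*150/560-.4,110+p[1]*150/560-.4); fb=lambda p:(135+p[0]*.25-.4,170+p[1]*.25-.4)
M={"bd(-y,-x)":((130,453),(627,328)) ,"bd left/..":((409,301),(313,162)),"bd3":((510,384),(421,88)),"bd4":((216,555),(724,227)),
"tab top":((409,76),(64,60)),"cart top1":((376,87),(53,108)),"c2":((409,120),(118,76)),"c3":((278,164),(248,152)),"c4":((245,143),(183,188)),
"hand1":((80,221),(357,305)),"h2":((95,213),(405,262)),"h3":((131,255),(434,276)),"h4":((112,268),(384,325)),
"mat1":((18,316),(422,514)),"mat2":((103,391),(536,380)),
"torch y end top":((270,351),(457,180)),"torch2":((292,339),(487,197)),}
# torch: A (270,351) & (292,339) are the near-robot end top corners
for k,(a,b) in M.items():
    p,e=tri([ray(A,*fa(a)),ray(B,*fb(b))]); print(k,p.round(4),round(e,4))
for k,a in {"mat1":(18,316),"mat2":(103,391),"mat3":(227,318)}.items(): print(k,plane(A,*fa(a),.003).round(4))
for k,a in {"mat1":(422,514),"mat2":(536,380),"mat0":(252,425)}.items(): print(k,plane(B,*fb(a),.003).round(4))
# trays outer rims
for k,(u,v) in {"bk":(79,241),"bk2":(137,207),"bk3":(166,258),"bk4":(98,292)}.items(): print(k,plane(A,u,v,.045).round(3))
for k,(u,v) in {"bl":(299,146),"bl2":(336,128),"bl3":(377,153),"bl4":(342,179)}.items(): print(k,plane(A,u,v,.045 if k!="bl4" else 0).round(3))
for n,(z,p,q) in {"mug":(.085,(349,183),(219,153)),"bottle":(.17,(192,239),(352,187)),"can":(.15,(296,223),(294,155))}.items(): print(n,plane(A,*p,z).round(3),plane(B,*q,z).round(3))
E
```

```text
bd(-y,-x) [ 0.5719 -0.1694  0.0045] 0.003
bd left/.. [0.5545 0.1092 0.0092] 0.0009
bd3 [0.6798 0.1189 0.009 ] 0.0019
bd4 [ 0.6949 -0.1617  0.0082] 0.0014
tab top [0.419  0.2014 0.1273] 0.0016
cart top1 [0.394  0.1834 0.1084] 0.0015
c2 [0.4479 0.1824 0.1065] 0.0001
c3 [0.4469 0.0462 0.1115] 0.0038
c4 [0.397  0.0461 0.1072] 0.0006
hand1 [ 0.3999 -0.1103  0.0985] 0.0044
h2 [ 0.4292 -0.1131  0.1203] 0.0032
h3 [ 0.4587 -0.1029  0.0883] 0.0072
h4 [ 0.4269 -0.1007  0.0603] 0.0026
mat1 [ 0.3756 -0.1752 -0.    ] 0.0013
mat2 [ 0.4984 -0.1554  0.0022] 0.002
torch y end top [ 0.5694 -0.0322  0.0488] 0.0069
torch2 [ 0.5787 -0.0317  0.0464] 0.0135
mat1 [ 0.378  -0.1748  0.003 ]
mat2 [ 0.498  -0.1537  0.003 ]
mat3 [ 0.4796 -0.0272  0.003 ]
mat1 [ 0.3737 -0.1785  0.003 ]
mat2 [ 0.4974 -0.1583  0.003 ]
mat0 [ 0.3537 -0.0544  0.003 ]
bk [ 0.456 -0.465  0.045]
bk2 [ 0.42  -0.289  0.045]
bk3 [ 0.638 -0.293  0.045]
bk4 [ 0.641 -0.468  0.045]
bl [0.448 0.291 0.045]
bl2 [0.436 0.474 0.045]
bl3 [0.628 0.486 0.045]
bl4 [0.627 0.336 0.   ]
mug [0.716 0.263 0.085] [0.72  0.249 0.085]
bottle [ 0.721 -0.243  0.17 ] [ 0.707 -0.246  0.17 ]
can [ 0.799 -0.004  0.15 ] [ 0.775 -0.018  0.15 ]
```

```bash
cat >> h.py <<'E'
def go(robot,p,yaw,zdir=None,rot=None):
    "print the shift/turn in tool axes to TCP p; tool y at world angle yaw (deg), tool down"
    o=robot.get_obs();q=R.from_quat(np.roll(o["eef_rot"],-1))
    if rot is None:
        y=np.radians(yaw);ty=np.array([np.cos(y),np.sin(y),0]);tz=np.array([0,0,-1.]);rot=R.from_matrix(np.c_[np.cross(ty,tz),ty,tz])
    print("at",o["eef_pos"].round(4),"shift",q.inv().apply(np.asarray(p)-o["eef_pos"]).round(4),"turn",(q.inv()*rot).as_rotvec().round(4),"F",o["wrist_force"].round(1),"t",round(o["clock"],1),"w",round(o["width"],4),"j",o["joint_pos"].round(2))
def pose(robot):
    o=robot.get_obs();return o["eef_pos"],o["eef_rot"]
E
python3 -c "
from workcell import robot
from h import *
go(robot,[.62,-.03,.25],93)"
```

```text
at [0.2726 0.562  0.2306] shift [-0.571  -0.3809 -0.019 ] turn [-1.200e-03 -5.000e-04 -5.042e-01] F [-0.4  0.5  0.2] t 0.2 w 0.0854 j [ 1.01  0.22  1.61  0.    1.31 -0.11]
```

```bash
python3 -m handwheel '[{"x":-0.28,"y":-0.19,"z":-0.019,"az":-0.5},{"x":-0.28,"y":-0.19,"z":-0.019,"az":-0.5},{"x":-0.28,"y":-0.19,"z":-0.019,"az":-0.5},{"x":-0.28,"y":-0.19,"z":-0.019,"az":-0.5},{"x":-0.28,"y":-0.19,"z":-0.019,"az":-0.5},{"x":-0.28,"y":-0.19,"z":-0.019,"az":-0.5},{"x":-0.28,"y":-0.19,"z":-0.019,"az":-0.5},{"x":-0.28,"y":-0.19,"z":-0.019,"az":-0.5}]'
python3 -c "
from workcell import robot
from h import *
go(robot,[.62,-.03,.25],93)"
```

```text
at [0.2726 0.562  0.2306] shift [-0.571  -0.3809 -0.019 ] turn [-1.200e-03 -5.000e-04 -5.042e-01] F [-0.4  0.5  0.2] t 0.2 w 0.0854 j [ 1.01  0.22  1.61  0.    1.31 -0.11]validation failed for argument at $[0]...
```

```bash
python3 -m handwheel '[{"x":-0.28,"y":-0.19,"z":-0.019,"ax":0,"ay":0,"az":-0.5,"fingers":0}]'
python3 -m handwheel --help | head -20
```

```text
clock: 0.35
eef_pos: [0.2953, 0.5225, 0.2333]
eef_rot: [-0.001, 0.148, 0.989, 0.001]
wrist_force: [0.8, 0.4, 0.0]
width: 0.0855
grasp_force: 0.0invalid input: not JSON, or not a number
```

```bash
python3 -c "
from workcell import robot
from h import *
go(robot,[.455,.2,.25],93)"
```

```text
at [0.2953 0.5225 0.2333] shift [-0.2468 -0.2618 -0.0175] turn [ 0.0016 -0.0017 -0.3484] F [0.8 0.4 0. ] t 0.3 w 0.0855 j [ 0.94  0.16  1.67  0.    1.31 -0.34]
```

```bash
python3 -m handwheel '[{"x":-0.25,"y":-0.26,"z":-0.017,"ax":0,"ay":0,"az":-0.35,"fingers":0},{"x":-0.25,"y":-0.26,"z":-0.017,"ax":0,"ay":0,"az":-0.35,"fingers":0},{"x":-0.25,"y":-0.26,"z":-0.017,"ax":0,"ay":0,"az":-0.35,"fingers":0},{"x":-0.25,"y":-0.26,"z":-0.017,"ax":0,"ay":0,"az":-0.35,"fingers":0},{"x":-0.25,"y":-0.26,"z":-0.017,"ax":0,"ay":0,"az":-0.35,"fingers":0},{"x":-0.25,"y":-0.26,"z":-0.017,"ax":0,"ay":0,"az":-0.35,"fingers":0},{"x":-0.25,"y":-0.26,"z":-0.017,"ax":0,"ay":0,"az":-0.35,"fingers":0},{"x":-0.25,"y":-0.26,"z":-0.017,"ax":0,"ay":0,"az":-0.35,"fingers":0}]'
python3 -c "
from workcell import robot
from h import *
go(robot,[.62,-.03,.25],93)"
```

```text
clock: 1.15
eef_pos: [0.4596, 0.1931, 0.2516]
eef_rot: [0.001, -0.021, 1.0, -0.001]
wrist_force: [-0.7, 0.2, -0.9]
width: 0.0851
grasp_force: 0.0
at [0.4596 0.1931 0.2516] shift [-0.1511 -0.2294  0.0022] turn [-0.0015  0.0016 -0.0113] F [-0.7  0.2 -0.9] t 1.1 w 0.0851 j [ 0.26 -0.08  1.88 -0.    1.33 -1.35]
```

```bash
python3 -m handwheel '[{"x":-0.15,"y":-0.23,"z":0,"ax":0,"ay":0,"az":0,"fingers":0},{"x":-0.15,"y":-0.23,"z":0,"ax":0,"ay":0,"az":0,"fingers":0},{"x":-0.15,"y":-0.23,"z":0,"ax":0,"ay":0,"az":0,"fingers":0},{"x":-0.15,"y":-0.23,"z":0,"ax":0,"ay":0,"az":0,"fingers":0},{"x":-0.15,"y":-0.23,"z":0,"ax":0,"ay":0,"az":0,"fingers":0},{"x":-0.15,"y":-0.23,"z":0,"ax":0,"ay":0,"az":0,"fingers":0},{"x":-0.15,"y":-0.23,"z":0,"ax":0,"ay":0,"az":0,"fingers":0},{"x":-0.15,"y":-0.23,"z":0,"ax":0,"ay":0,"az":0,"fingers":0}]'
python3 -c "
from workcell import robot
from h import *
p=pose(robot);c=robot.camera('wrist');cv2.imwrite('pics/w1.png',cv2.resize(c['color'][:,:,::-1],(768,576)))
np.savez('w1.npz',K=c['K'],T_tool_cam=c['T_tool_cam'],p=p[0],q=p[1],color=c['color']);print(p)"
```

```text
clock: 1.95
eef_pos: [0.6179, -0.0263, 0.2505]
eef_rot: [-0.001, -0.022, 1.0, 0.0]
wrist_force: [0.5, 0.4, -0.2]
width: 0.0853
grasp_force: 0.0
(array([ 0.61788372, -0.02627135,  0.25052613]), array([-6.40388552e-04, -2.21199494e-02,  9.99755027e-01,  4.29143414e-04]))
```

View pics/w1.png

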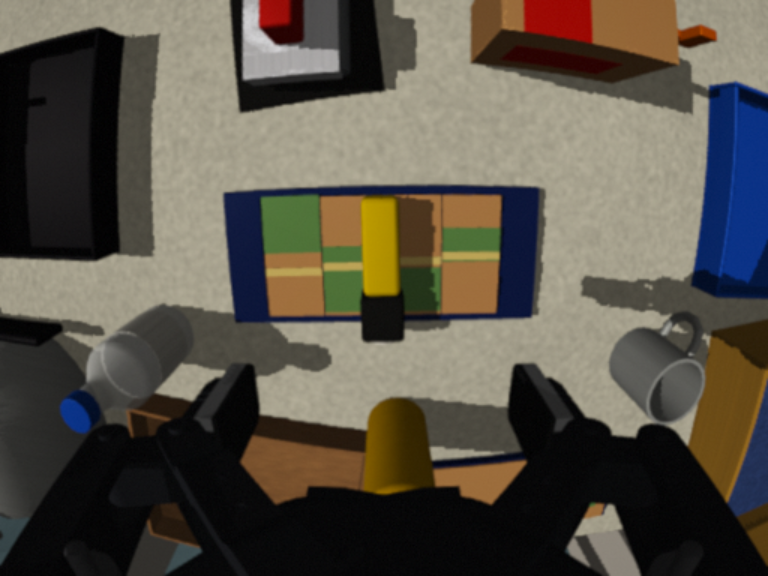

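The wrist view shows the torch at (361–404, 197–340), the frame corners at (224,192), (541,187), (531,317), (237,321), the can at (395,400) and the mat corner at (240,110).

```bash
cat >> h.py <<'E'
def wplane(c,pose,u,v,z):
    o,d=wray(c,pose,u,v);return o+d*(z-o[2])/d[2]
E
python3 - <<'E'
from h import *
c=dict(np.load('w1.npz'));P=(c['p'],c['q'])
f=lambda u,v,z:wplane(c,P,u/1.5-.17,v/1.5-.17,z).round(4)
b=[f(*x,.012) for x in((224,192),(541,187),(531,317),(237,321))];print("board",b,np.mean(b,0))
s=[f(*x,.016) for x in((262,195),(501,195),(498,313),(270,319))];print("slats",s,np.mean(s,0))
print("torch",[f(*x,.049) for x in((361,198),(397,198),(362,294),(400,294))],[f(*x,.052) for x in((361,292),(403,292))],f(362,340,.016),f(404,340,.016))
print("mat",f(240,110,.003),f(384,90,.003))
# height check: torch near-end top corners, scene+wrist
from workcell import robot
A=robot.camera("scene")
for a,w in(((270,351),(361,198)),((292,339),(397,198))):
    print(tri([ray(A,165+a[0]*150/560-.4,110+a[1]*150/560-.4),wray(c,P,w[0]/1.5-.17,w[1]/1.5-.17)]))
E
```

```text
board [array([ 0.5722, -0.1688,  0.012 ]), array([0.5551, 0.1101, 0.012 ]), array([0.6759, 0.1155, 0.012 ]), array([ 0.6924, -0.1605,  0.012 ])] [ 0.6239   -0.025925  0.012   ]
slats [array([ 0.5745, -0.1322,  0.016 ]), array([0.5653, 0.0726, 0.016 ]), array([0.6717, 0.0812, 0.016 ]), array([ 0.687 , -0.1268,  0.016 ])] [ 0.624625 -0.0263    0.016   ]
torch [array([ 0.5725, -0.0452,  0.049 ]), array([ 0.5713, -0.0176,  0.049 ]), array([ 0.6492, -0.0417,  0.049 ]), array([ 0.6478, -0.0112,  0.049 ])] [array([ 0.6466, -0.0425,  0.052 ]), array([ 0.6451, -0.0091,  0.052 ])] [ 0.703  -0.0416  0.016 ] [ 0.7013 -0.0033  0.016 ]
mat [ 0.4987 -0.1581  0.003 ] [ 0.4807 -0.0316  0.003 ]
(array([ 0.57378244, -0.04268101,  0.05001805]), np.float64(0.0027934292236704286))
(array([ 0.57137941, -0.01759501,  0.04777628]), np.float64(4.285596416452097e-06))
```

```bash
python3 -c "
from workcell import robot
from h import *
go(robot,[.627,-.028,.020],93.7)"
```

```text
at [ 0.6174 -0.0251  0.2508] shift [-0.0096 -0.0035  0.2308] turn [ 0.0006 -0.0009 -0.0183] F [-0.3  0.2 -0.1] t 2.0 w 0.0853 j [-0.15  0.19  1.61  0.    1.34 -1.77]
```

```bash
python3 -m handwheel '[{"x":-0.01,"y":-0.003,"z":0.1,"ax":0,"ay":0,"az":-0.018,"fingers":0},{"x":-0.01,"y":-0.003,"z":0.12,"ax":0,"ay":0,"az":-0.018,"fingers":0},{"x":-0.01,"y":-0.003,"z":0.16,"ax":0,"ay":0,"az":-0.018,"fingers":0},{"x":-0.01,"y":-0.003,"z":0.19,"ax":0,"ay":0,"az":-0.018,"fingers":0},{"x":-0.01,"y":-0.003,"z":0.22,"ax":0,"ay":0,"az":-0.018,"fingers":0},{"x":-0.01,"y":-0.003,"z":0.23,"ax":0,"ay":0,"az":-0.018,"fingers":0},{"x":-0.01,"y":-0.003,"z":0.23,"ax":0,"ay":0,"az":-0.018,"fingers":0}]'
python3 -m handwheel '[{"x":0,"y":0,"z":0,"ax":0,"ay":0,"az":0,"fingers":255},{"x":0,"y":0,"z":0,"ax":0,"ay":0,"az":0,"fingers":255},{"x":0,"y":0,"z":0,"ax":0,"ay":0,"az":0,"fingers":255},{"x":0,"y":0,"z":0,"ax":0,"ay":0,"az":0,"fingers":255},{"x":0,"y":0,"z":0,"ax":0,"ay":0,"az":0,"fingers":255},{"x":0,"y":0,"z":0,"ax":0,"ay":0,"az":0,"fingers":255}]' 40
```

```text
clock: 2.75
eef_pos: [0.6264, -0.0273, 0.0196]
eef_rot: [-0.002, -0.032, 0.999, 0.0]
wrist_force: [0.5, -0.1, -0.2]
width: 0.0851
grasp_force: 0.0
clock: 3.35
eef_pos: [0.6296, -0.0287, 0.0229]
eef_rot: [0.001, -0.032, 1.0, -0.0]
wrist_force: [-1.3, 1.0, 6.4]
width: 0.0292
grasp_force: 44.4
```

```bash
python3 -m handwheel '[{"x":0,"y":0,"z":-0.03,"ax":0,"ay":0,"az":0,"fingers":255},{"x":0,"y":0,"z":-0.08,"ax":0,"ay":0,"az":0,"fingers":255},{"x":0,"y":0,"z":-0.12,"ax":0,"ay":0,"az":0,"fingers":255},{"x":0,"y":0,"z":-0.15,"ax":0,"ay":0,"az":0,"fingers":255},{"x":0,"y":0,"z":-0.15,"ax":0,"ay":0,"az":0,"fingers":255}]'
python3 -c "
from workcell import robot
from h import *
go(robot,[.53,-.38,.17],93.7)
c=robot.camera('wrist');d=robot.camera('scene');cv2.imwrite('pics/w2.png',np.hstack([cv2.resize(c['color'][:,:,::-1],(400,300)),cv2.resize(d['color'][110:260,125:325,::-1],(400,300))]))"
```

```text
clock: 3.85
eef_pos: [0.6322, -0.0293, 0.1773]
eef_rot: [0.006, -0.032, 0.999, -0.001]
wrist_force: [0.7, -0.7, -1.0]
width: 0.0296
grasp_force: 43.6
at [ 0.6322 -0.0293  0.1773] shift [ 0.1243 -0.3435  0.0069] turn [-0.0027  0.0111 -0.0012] F [ 0.7 -0.7 -1. ] t 3.9 w 0.0296 j [-0.16  0.27  1.65 -0.    1.21 -1.79]
```

View pics/w2.png

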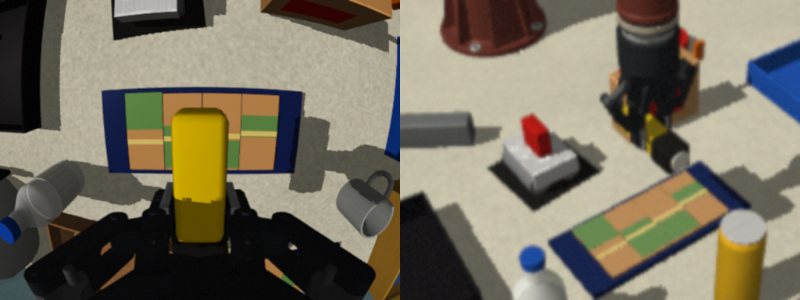

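```bash
python3 -m handwheel '[{"x":0.124,"y":-0.343,"z":0,"ax":0,"ay":0,"az":0,"fingers":255},{"x":0.124,"y":-0.343,"z":0,"ax":0,"ay":0,"az":0,"fingers":255},{"x":0.124,"y":-0.343,"z":0,"ax":0,"ay":0,"az":0,"fingers":255},{"x":0.124,"y":-0.343,"z":0,"ax":0,"ay":0,"az":0,"fingers":255},{"x":0.124,"y":-0.343,"z":0,"ax":0,"ay":0,"az":0,"fingers":255},{"x":0.124,"y":-0.343,"z":0,"ax":0,"ay":0,"az":0,"fingers":255},{"x":0.124,"y":-0.343,"z":0,"ax":0,"ay":0,"az":0,"fingers":255},{"x":0.124,"y":-0.343,"z":0,"ax":0,"ay":0,"az":0,"fingers":255}]'
python3 -c "
from workcell import robot
from h import *
go(robot,[.53,-.38,.025],93.7)
B=robot.camera('side')
print([plane(B,u,v,.045).round(3) for u,v in((291,305),(346,254),(411,292),(357,355))])"
```

```text
clock: 4.75
eef_pos: [0.5226, -0.3825, 0.1673]
eef_rot: [-0.002, -0.029, 1.0, 0.001]
wrist_force: [1.0, -0.1, -0.7]
width: 0.0295
grasp_force: 43.5
at [ 0.5226 -0.3825  0.1673] shift [-0.0083  0.0018  0.1423] turn [ 0.0018 -0.0049 -0.0058] F [ 1.  -0.1 -0.7] t 4.8 w 0.0295 j [-0.74  0.32  1.61 -0.    1.22 -2.37]
[array([ 0.407, -0.296,  0.045]), array([ 0.617, -0.301,  0.045]), array([ 0.606, -0.466,  0.045]), array([ 0.397, -0.455,  0.045])]
```

```bash
python3 -m handwheel '[{"x":0.006,"y":0,"z":0.04,"ax":0,"ay":0,"az":0,"fingers":255},{"x":0.006,"y":0,"z":0.08,"ax":0,"ay":0,"az":0,"fingers":255},{"x":0.006,"y":0,"z":0.11,"ax":0,"ay":0,"az":0,"fingers":255},{"x":0.006,"y":0,"z":0.13,"ax":0,"ay":0,"az":0,"fingers":255},{"x":0.006,"y":0,"z":0.142,"ax":0,"ay":0,"az":0,"fingers":255},{"x":0.006,"y":0,"z":0.142,"ax":0,"ay":0,"az":0,"fingers":255}]'
python3 -m handwheel '[{"x":0,"y":0,"z":0,"ax":0,"ay":0,"az":0,"fingers":0},{"x":0,"y":0,"z":0,"ax":0,"ay":0,"az":0,"fingers":0},{"x":0,"y":0,"z":0,"ax":0,"ay":0,"az":0,"fingers":0},{"x":0,"y":0,"z":0,"ax":0,"ay":0,"az":0,"fingers":0},{"x":0,"y":0,"z":-0.03,"ax":0,"ay":0,"az":0,"fingers":0},{"x":0,"y":0,"z":-0.08,"ax":0,"ay":0,"az":0,"fingers":0},{"x":0,"y":0,"z":-0.14,"ax":0,"ay":0,"az":0,"fingers":0},{"x":0,"y":0,"z":-0.19,"ax":0,"ay":0,"az":0,"fingers":0}]'
python3 -c "
from workcell import robot
from h import *
go(robot,[.46,-.1,.25],98)
p=pose(robot);c=robot.camera('wrist');cv2.imwrite('pics/w3.png',cv2.resize(c['color'][:,:,::-1],(640,480)))
np.savez('w3.npz',K=c['K'],T_tool_cam=c['T_tool_cam'],p=p[0],q=p[1])"
```

```text
clock: 5.4
eef_pos: [0.5182, -0.376, 0.0251]
eef_rot: [-0.003, -0.032, 0.999, 0.003]
wrist_force: [0.3, -1.0, -1.1]
width: 0.0291
grasp_force: 43.6
clock: 6.2
eef_pos: [0.5201, -0.3791, 0.2115]
eef_rot: [0.0, -0.032, 1.0, -0.0]
wrist_force: [0.5, -0.5, 0.1]
width: 0.0854
grasp_force: 0.0
at [ 0.5201 -0.3791  0.2115] shift [ 0.0423  0.2823 -0.0386] turn [-0.0006  0.0006 -0.0764] F [ 0.5 -0.5  0.1] t 6.2 w 0.0854 j [-0.74  0.27  1.59  0.    1.28 -2.37]
```

View pics/w3.png

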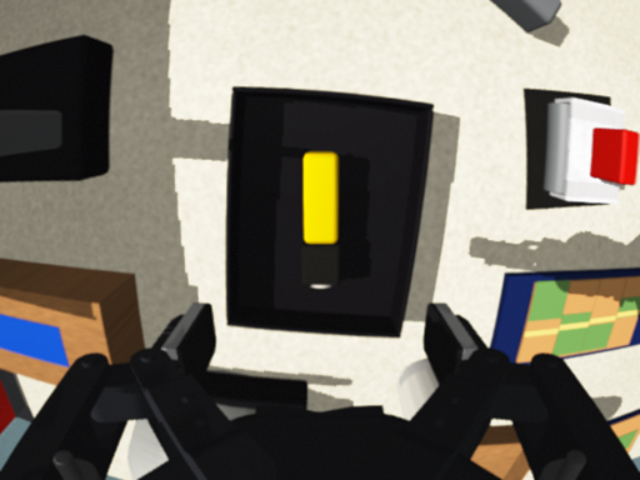

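Torch lies in the black tray at (320,215). Now above the roller.

```bash
python3 -m handwheel '[{"x":0.042,"y":0.282,"z":-0.038,"ax":0,"ay":0,"az":-0.076,"fingers":0},{"x":0.042,"y":0.282,"z":-0.038,"ax":0,"ay":0,"az":-0.076,"fingers":0},{"x":0.042,"y":0.282,"z":-0.038,"ax":0,"ay":0,"az":-0.076,"fingers":0},{"x":0.042,"y":0.282,"z":-0.038,"ax":0,"ay":0,"az":-0.076,"fingers":0},{"x":0.042,"y":0.282,"z":-0.038,"ax":0,"ay":0,"az":-0.076,"fingers":0},{"x":0.042,"y":0.282,"z":-0.038,"ax":0,"ay":0,"az":-0.076,"fingers":0},{"x":0.042,"y":0.282,"z":-0.038,"ax":0,"ay":0,"az":-0.076,"fingers":0},{"x":0.042,"y":0.282,"z":-0.038,"ax":0,"ay":0,"az":-0.076,"fingers":0}]'
python3 -c "
from workcell import robot
from h import *
p=pose(robot);c=robot.camera('wrist');cv2.imwrite('pics/w4.png',cv2.resize(c['color'][:,:,::-1],(768,576)))
np.savez('w4.npz',K=c['K'],T_tool_cam=c['T_tool_cam'],p=p[0],q=p[1])
im=cv2.cvtColor(c['color'],cv2.COLOR_RGB2HSV);m=((im[...,0]<6)|(im[...,0]>174))&(im[...,1]>170)&(im[...,2]>150)
cs,_=cv2.findContours(m.astype(np.uint8),0,1)
for k in sorted(cs,key=cv2.contourArea)[-3:]:print(cv2.contourArea(k),cv2.minAreaRect(k),cv2.boundingRect(k))
"
```

```text
clock: 7.05
eef_pos: [0.4608, -0.1001, 0.2479]
eef_rot: [0.001, -0.071, 0.998, -0.001]
wrist_force: [0.7, -0.6, -0.0]
width: 0.0853
grasp_force: 0.0
865.0 ((251.52537536621094, 145.64466857910156), (20.519149780273438, 46.096839904785156), 4.085616588592529) (241, 122, 23, 47)
1328.0 ((494.7000427246094, 71.09999084472656), (53.75871658325195, 32.25522994995117), 71.56504821777344) (478, 44, 34, 54)
1690.5 ((426.2572326660156, 172.31678771972656), (35.98558044433594, 50.983116149902344), 12.264774322509766) (404, 144, 45, 55)
```

View pics/w4.png

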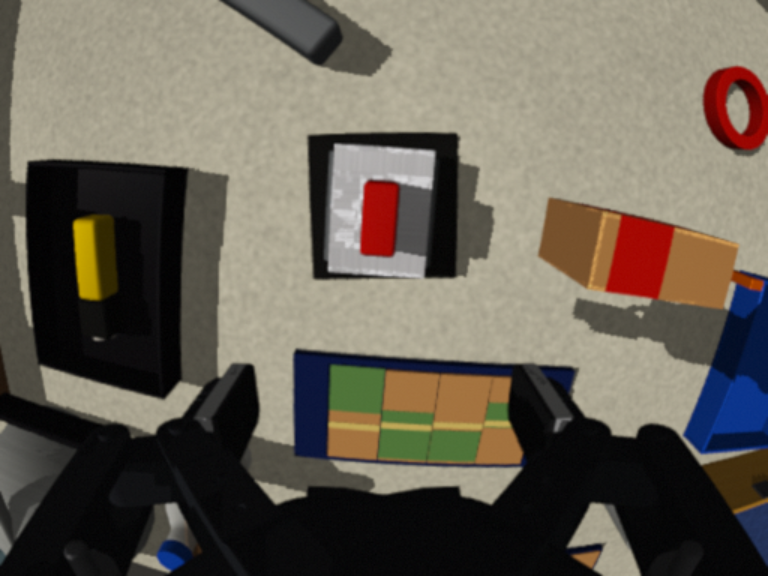

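Roller on mat: handle top at (380,218), mat corners (308,136), (457,134), (455,276), (314,278); the plate edges run (331,144)-(327,272).

```bash
python3 - <<'E'
from h import *
from workcell import robot
c=dict(np.load('w4.npz'));P=(c['p'],c['q'])
f=lambda u,v,z:wplane(c,P,u/1.5-.17,v/1.5-.17,z).round(4)
h=[f(*x,.099) for x in((364,181),(399,182),(396,255),(361,253))];print("handle",h,np.mean(h,0))
m=[f(*x,.003) for x in((308,136),(457,134),(455,276),(314,278))];print("mat",m,np.mean(m,0))
pl=[f(*x,.045) for x in((332,144),(436,150),(425,276),(328,272))];print("plate",pl,np.mean(pl,0))
t=[f(*x,.11) for x in((550,198),(737,242),(724,307),(540,255))];print("carton",t)
p=wray(c,P,381/1.5,218/1.5)
# height of handle: scene red blob centroid
A=robot.camera("scene");im=cv2.cvtColor(A["color"],cv2.COLOR_RGB2HSV)
for a,w in(((80,221),(364,181)),((131,255),(396,255)),((95,213),(399,182)),((112,268),(361,253))):
    print(tri([ray(A,165+a[0]*150/560-.4,110+a[1]*150/560-.4),wray(c,P,w[0]/1.5-.17,w[1]/1.5-.17)]))
E
```

```text
handle [array([ 0.4022, -0.1212,  0.099 ]), array([ 0.3997, -0.0987,  0.099 ]), array([ 0.4478, -0.0936,  0.099 ]), array([ 0.4498, -0.1167,  0.099 ])] [ 0.424875 -0.10755   0.099   ]
mat [array([ 0.374 , -0.1781,  0.003 ]), array([ 0.3542, -0.052 ,  0.003 ]), array([ 0.4788, -0.0326,  0.003 ]), array([ 0.4988, -0.1582,  0.003 ])] [ 0.42645  -0.105225  0.003   ]
plate [array([ 0.3796, -0.1514,  0.045 ]), array([ 0.373 , -0.0724,  0.045 ]), array([ 0.4725, -0.065 ,  0.045 ]), array([ 0.4802, -0.1422,  0.045 ])] [ 0.426325 -0.10775   0.045   ]
carton [array([ 3.923e-01, -3.000e-04,  1.100e-01]), array([0.389 , 0.1768, 0.11  ]), array([0.4437, 0.1822, 0.11  ]), array([0.4308, 0.0008, 0.11  ])]
(array([ 0.40334455, -0.1181767 ,  0.09938524]), np.float64(0.0031722869949098328))
(array([ 0.45039705, -0.09335197,  0.08551252]), np.float64(0.000586416095656202))
(array([ 0.39963397, -0.09910669,  0.09719682]), np.float64(0.0004507427807774676))
(array([ 0.45364463, -0.1151537 ,  0.08386719]), np.float64(0.0020481444675010934))
```

```bash
python3 -c "
from workcell import robot
from h import *
go(robot,[.425,-.1075,.061],95.7)"
```

```text
at [ 0.4608 -0.1012  0.2473] shift [ 0.0365 -0.0011  0.1863] turn [-0.0009  0.0007  0.0393] F [-1.2 -1.1  0.2] t 7.2 w 0.0854 j [-0.36 -0.13  1.95 -0.    1.33 -2.07]
```

```bash
python3 -m handwheel '[{"x":0.036,"y":-0.001,"z":0.05,"ax":0,"ay":0,"az":0.039,"fingers":0},{"x":0.036,"y":-0.001,"z":0.08,"ax":0,"ay":0,"az":0.039,"fingers":0},{"x":0.036,"y":-0.001,"z":0.12,"ax":0,"ay":0,"az":0.039,"fingers":0},{"x":0.036,"y":-0.001,"z":0.15,"ax":0,"ay":0,"az":0.039,"fingers":0},{"x":0.036,"y":-0.001,"z":0.17,"ax":0,"ay":0,"az":0.039,"fingers":0},{"x":0.036,"y":-0.001,"z":0.185,"ax":0,"ay":0,"az":0.039,"fingers":0},{"x":0.036,"y":-0.001,"z":0.185,"ax":0,"ay":0,"az":0.039,"fingers":0}]'
python3 -m handwheel '[{"x":0,"y":0,"z":0,"ax":0,"ay":0,"az":0,"fingers":255},{"x":0,"y":0,"z":0,"ax":0,"ay":0,"az":0,"fingers":255},{"x":0,"y":0,"z":0,"ax":0,"ay":0,"az":0,"fingers":255},{"x":0,"y":0,"z":0,"ax":0,"ay":0,"az":0,"fingers":255},{"x":0,"y":0,"z":0,"ax":0,"ay":0,"az":0,"fingers":255},{"x":0,"y":0,"z":0,"ax":0,"ay":0,"az":0,"fingers":255}]' 80
python3 -c "
from workcell import robot
from h import *
go(robot,[.425,-.1075,.061],95.7)"
```

```text
clock: 7.85
eef_pos: [0.4228, -0.1068, 0.0594]
eef_rot: [-0.003, -0.049, 0.999, 0.001]
wrist_force: [0.5, 0.5, -0.8]
width: 0.0853
grasp_force: 0.0
clock: 8.45
eef_pos: [0.4259, -0.1068, 0.0632]
eef_rot: [0.001, -0.05, 0.999, -0.0]
wrist_force: [-0.1, -0.2, 5.8]
width: 0.0232
grasp_force: 78.2
at [ 0.4259 -0.1068  0.0632] shift [ 0.001  -0.0006  0.0022] turn [-0.0011  0.0018  0.001 ] F [-0.1 -0.2  5.8] t 8.4 w 0.0232 j [-0.41  0.05  2.16 -0.    0.93 -2.08]
```

```bash
python3 -m handwheel '[{"x":0,"y":0,"z":-0.02,"ax":0,"ay":0,"az":0,"fingers":255},{"x":0,"y":0,"z":-0.05,"ax":0,"ay":0,"az":0,"fingers":255},{"x":0,"y":0,"z":-0.07,"ax":0,"ay":0,"az":0,"fingers":255},{"x":0,"y":0,"z":-0.07,"ax":0,"ay":0,"az":0,"fingers":255}]'
python3 -c "
from workcell import robot
from h import *
go(robot,[.627,-.077,.115],93.4)"
```

```text
clock: 8.85
eef_pos: [0.4269, -0.1071, 0.1343]
eef_rot: [0.003, -0.05, 0.999, -0.001]
wrist_force: [0.6, -0.2, -3.2]
width: 0.0234
grasp_force: 78.5
at [ 0.4269 -0.1071  0.1343] shift [-0.202   0.0099  0.0203] turn [-0.0027  0.0051  0.0414] F [ 0.6 -0.2 -3.2] t 8.8 w 0.0234 j [-0.41 -0.08  2.12 -0.    1.09 -2.08]
```

```bash
python3 -m handwheel '[{"x":-0.202,"y":0.010,"z":0,"ax":0,"ay":0,"az":0.041,"fingers":255},{"x":-0.202,"y":0.010,"z":0,"ax":0,"ay":0,"az":0.041,"fingers":255},{"x":-0.202,"y":0.010,"z":0,"ax":0,"ay":0,"az":0.041,"fingers":255},{"x":-0.202,"y":0.010,"z":0,"ax":0,"ay":0,"az":0.041,"fingers":255},{"x":-0.202,"y":0.010,"z":0,"ax":0,"ay":0,"az":0.041,"fingers":255},{"x":-0.202,"y":0.010,"z":0.02,"ax":0,"ay":0,"az":0.041,"fingers":255},{"x":-0.202,"y":0.010,"z":0.02,"ax":0,"ay":0,"az":0.041,"fingers":255}]'
python3 -c "
from workcell import robot
from h import *
go(robot,[.627,-.077,.08],93.4)
p=pose(robot);c=robot.camera('wrist');b=robot.camera('side');cv2.imwrite('pics/w5.png',np.hstack([cv2.resize(c['color'][:,:,::-1],(400,300)),cv2.resize(b['color'][150:285,180:360,::-1],(400,300))]))"
```

```text
clock: 9.55
eef_pos: [0.6204, -0.075, 0.106]
eef_rot: [-0.006, -0.03, 1.0, 0.001]
wrist_force: [-1.9, -0.1, -4.3]
width: 0.0228
grasp_force: 78.3
at [ 0.6204 -0.075   0.106 ] shift [-0.0067 -0.0024  0.0259] turn [ 0.0031 -0.0111  0.0006] F [-1.9 -0.1 -4.3] t 9.6 w 0.0228 j [-0.23  0.35  1.69 -0.    1.11 -1.86]
```

View pics/w5.png

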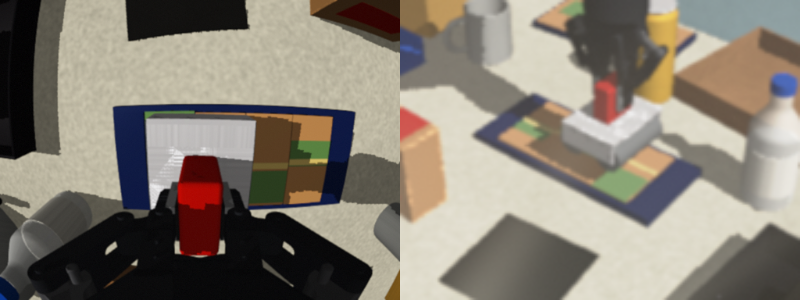

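```bash
python3 -m handwheel '[{"x":0,"y":0,"z":0.015,"ax":0,"ay":0,"az":0,"fingers":255},{"x":0,"y":0,"z":0.03,"ax":0,"ay":0,"az":0,"fingers":255},{"x":0,"y":0,"z":0.037,"ax":0,"ay":0,"az":0,"fingers":255},{"x":0,"y":0,"z":0.037,"ax":0,"ay":0,"az":0,"fingers":255},{"x":0,"y":0,"z":0.037,"ax":0,"ay":0,"az":0,"fingers":255}]'
python3 -c "
from workcell import robot
from h import *
go(robot,[.627,-.077,.074],93.4)"
```

```text
clock: 10.15
eef_pos: [0.6248, -0.0762, 0.0747]
eef_rot: [-0.0, -0.03, 1.0, 0.0]
wrist_force: [0.9, 0.4, -4.0]
width: 0.0229
grasp_force: 78.6
at [ 0.6248 -0.0762  0.0747] shift [-0.0022 -0.0009  0.0007] turn [ 0.0002 -0.0003 -0.0001] F [ 0.9  0.4 -4. ] t 10.2 w 0.0229 j [-0.23  0.4   1.7   0.    1.04 -1.86]
```

```bash
python3 -m handwheel '[{"x":-0.001,"y":0,"z":0.003,"ax":0,"ay":0,"az":0,"fingers":255},{"x":-0.001,"y":0,"z":0.005,"ax":0,"ay":0,"az":0,"fingers":255},{"x":-0.001,"y":0,"z":0.005,"ax":0,"ay":0,"az":0,"fingers":255}]'
python3 -m handwheel '[{"x":0,"y":0,"z":0.002,"ax":0,"ay":0,"az":0,"fingers":255},{"x":0,"y":0,"z":0.002,"ax":0,"ay":0,"az":0,"fingers":255}]'

```

```text
clock: 10.45
eef_pos: [0.6263, -0.0763, 0.0722]
eef_rot: [-0.0, -0.03, 1.0, -0.0]
wrist_force: [-4.4, 0.7, 6.3]
width: 0.0231
grasp_force: 79.9
clock: 10.65
eef_pos: [0.6265, -0.0765, 0.0722]
eef_rot: [-0.0, -0.03, 1.0, -0.0]
wrist_force: [-7.5, 0.3, 14.0]
width: 0.0228
grasp_force: 80.9
```

```bash
python3 -m handwheel '[{"x":0.002,"y":0,"z":0.001,"ax":0,"ay":0,"az":0,"fingers":255},{"x":0.002,"y":0.015,"z":0.001,"ax":0,"ay":0,"az":0,"fingers":255},{"x":0.002,"y":0.03,"z":0.001,"ax":0,"ay":0,"az":0,"fingers":255},{"x":0.002,"y":0.045,"z":0.001,"ax":0,"ay":0,"az":0,"fingers":255},{"x":0.002,"y":0.06,"z":0.001,"ax":0,"ay":0,"az":0,"fingers":255}]'
python3 -m handwheel '[{"x":0,"y":0.015,"z":0,"ax":0,"ay":0,"az":0,"fingers":255},{"x":0,"y":0.03,"z":0,"ax":0,"ay":0,"az":0,"fingers":255},{"x":0,"y":0.043,"z":0,"ax":0,"ay":0,"az":0,"fingers":255},{"x":0,"y":0.043,"z":0,"ax":0,"ay":0,"az":0,"fingers":255}]'
```

```text
clock: 11.15
eef_pos: [0.6237, -0.0173, 0.0722]
eef_rot: [0.003, -0.03, 1.0, -0.001]
wrist_force: [-3.0, -2.4, 12.8]
width: 0.023
grasp_force: 80.1
clock: 11.55
eef_pos: [0.6217, 0.028, 0.0722]
eef_rot: [0.004, -0.031, 1.0, -0.0]
wrist_force: [-0.8, 1.2, 12.6]
width: 0.023
grasp_force: 80.0
```

```bash
python3 -m handwheel '[{"x":0,"y":0.008,"z":0.002,"ax":0,"ay":0,"az":0,"fingers":255},{"x":0,"y":-0.012,"z":0.002,"ax":0,"ay":0,"az":0,"fingers":255},{"x":0,"y":-0.03,"z":0.002,"ax":0,"ay":0,"az":0,"fingers":255},{"x":0,"y":-0.048,"z":0.002,"ax":0,"ay":0,"az":0,"fingers":255},{"x":0,"y":-0.066,"z":0.002,"ax":0,"ay":0,"az":0,"fingers":255},{"x":0,"y":-0.084,"z":0.002,"ax":0,"ay":0,"az":0,"fingers":255},{"x":0,"y":-0.102,"z":0.002,"ax":0,"ay":0,"az":0,"fingers":255},{"x":0,"y":-0.118,"z":0.002,"ax":0,"ay":0,"az":0,"fingers":255}]'
python3 -m handwheel '[{"x":0,"y":0.015,"z":0,"ax":0,"ay":0,"az":0,"fingers":255},{"x":0,"y":0.033,"z":0,"ax":0,"ay":0,"az":0,"fingers":255},{"x":0,"y":0.051,"z":0,"ax":0,"ay":0,"az":0,"fingers":255},{"x":0,"y":0.069,"z":0,"ax":0,"ay":0,"az":0,"fingers":255},{"x":0,"y":0.087,"z":0,"ax":0,"ay":0,"az":0,"fingers":255},{"x":0,"y":0.105,"z":0,"ax":0,"ay":0,"az":0,"fingers":255},{"x":0,"y":0.122,"z":0,"ax":0,"ay":0,"az":0,"fingers":255},{"x":0,"y":0.122,"z":0,"ax":0,"ay":0,"az":0,"fingers":255}]'
```

```text
clock: 12.35
eef_pos: [0.6277, -0.0925, 0.0721]
eef_rot: [0.002, -0.03, 1.0, -0.001]
wrist_force: [-6.3, 2.3, 22.0]
width: 0.0234
grasp_force: 81.1
clock: 13.15
eef_pos: [0.6222, 0.0323, 0.0721]
eef_rot: [0.005, -0.031, 1.0, -0.0]
wrist_force: [-4.5, 1.4, 18.6]
width: 0.0233
grasp_force: 81.0
```

```bash
python3 -m handwheel '[{"x":0,"y":0,"z":-0.03,"ax":0,"ay":0,"az":0,"fingers":255},{"x":0,"y":0,"z":-0.06,"ax":0,"ay":0,"az":0,"fingers":255},{"x":0,"y":0,"z":-0.07,"ax":0,"ay":0,"az":0,"fingers":255},{"x":0,"y":0,"z":-0.07,"ax":0,"ay":0,"az":0,"fingers":255}]'
python3 -c "
from workcell import robot
from h import *
go(robot,[.4265,-.1055,.14],95.7)
p=pose(robot);c=robot.camera('wrist');b=robot.camera('side');cv2.imwrite('pics/w6.png',np.hstack([cv2.resize(c['color'][:,:,::-1],(400,300)),cv2.resize(b['color'][170:275,190:330,::-1],(400,300))]))"
```

```text
clock: 13.55
eef_pos: [0.6196, 0.0305, 0.1374]
eef_rot: [0.003, -0.03, 1.0, -0.0]
wrist_force: [0.3, 0.5, -3.7]
width: 0.0229
grasp_force: 78.6
at [0.6196 0.0305 0.1374] shift [ 0.2008 -0.1243 -0.0036] turn [-0.0007  0.0054 -0.0401] F [ 0.3  0.5 -3.7] t 13.6 w 0.0229 j [-0.06  0.3   1.7   0.    1.14 -1.69]
```

View pics/w6.png

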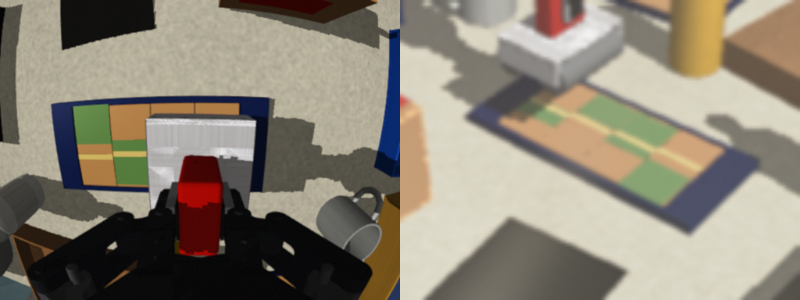

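```bash
python3 -m handwheel '[{"x":0.2,"y":-0.124,"z":0,"ax":0,"ay":0,"az":-0.04,"fingers":255},{"x":0.2,"y":-0.124,"z":0,"ax":0,"ay":0,"az":-0.04,"fingers":255},{"x":0.2,"y":-0.124,"z":0,"ax":0,"ay":0,"az":-0.04,"fingers":255},{"x":0.2,"y":-0.124,"z":0,"ax":0,"ay":0,"az":-0.04,"fingers":255},{"x":0.2,"y":-0.124,"z":0,"ax":0,"ay":0,"az":-0.04,"fingers":255},{"x":0.2,"y":-0.124,"z":0,"ax":0,"ay":0,"az":-0.04,"fingers":255},{"x":0.2,"y":-0.124,"z":0.01,"ax":0,"ay":0,"az":-0.04,"fingers":255},{"x":0.2,"y":-0.124,"z":0.01,"ax":0,"ay":0,"az":-0.04,"fingers":255}]'
python3 -c "
from workcell import robot
from h import *
go(robot,[.4265,-.1055,.0635],95.7)"
```

```text
clock: 14.45
eef_pos: [0.4242, -0.1042, 0.1227]
eef_rot: [-0.002, -0.05, 0.999, 0.001]
wrist_force: [-0.0, -0.2, -4.2]
width: 0.0231
grasp_force: 79.2
at [ 0.4242 -0.1042  0.1227] shift [-0.0024 -0.0017  0.0592] turn [ 0.0023 -0.0033 -0.    ] F [-0.  -0.2 -4.2] t 14.4 w 0.0231 j [-0.4  -0.06  2.13  0.    1.08 -2.07]
```

```bash
python3 -m handwheel '[{"x":-0.001,"y":-0.001,"z":0.02,"ax":0,"ay":0,"az":0,"fingers":255},{"x":-0.001,"y":-0.001,"z":0.04,"ax":0,"ay":0,"az":0,"fingers":255},{"x":-0.001,"y":-0.001,"z":0.053,"ax":0,"ay":0,"az":0,"fingers":255},{"x":-0.001,"y":-0.001,"z":0.057,"ax":0,"ay":0,"az":0,"fingers":255},{"x":-0.001,"y":-0.001,"z":0.06,"ax":0,"ay":0,"az":0,"fingers":255},{"x":-0.001,"y":-0.001,"z":0.06,"ax":0,"ay":0,"az":0,"fingers":255}]'
```

```text
clock: 15.05
eef_pos: [0.4269, -0.1058, 0.065]
eef_rot: [-0.0, -0.05, 0.999, 0.0]
wrist_force: [-0.7, -0.0, -1.9]
width: 0.0232
grasp_force: 79.3
```

Nearly down (2 N lifted off). One millimetre or so more, then release and back off to look at the carton.

```bash
python3 -m handwheel '[{"x":0,"y":0,"z":0.002,"ax":0,"ay":0,"az":0,"fingers":255},{"x":0,"y":0,"z":0.002,"ax":0,"ay":0,"az":0,"fingers":255},{"x":0,"y":0,"z":0.002,"ax":0,"ay":0,"az":0,"fingers":0},{"x":0,"y":0,"z":0.002,"ax":0,"ay":0,"az":0,"fingers":0},{"x":0,"y":0,"z":0.002,"ax":0,"ay":0,"az":0,"fingers":0},{"x":0,"y":0,"z":0.002,"ax":0,"ay":0,"az":0,"fingers":0}]'
python3 -m handwheel '[{"x":0,"y":0,"z":-0.03,"ax":0,"ay":0,"az":0,"fingers":0},{"x":0,"y":0,"z":-0.07,"ax":0,"ay":0,"az":0,"fingers":0},{"x":0,"y":0,"z":-0.12,"ax":0,"ay":0,"az":0,"fingers":0},{"x":0,"y":0,"z":-0.16,"ax":0,"ay":0,"az":0,"fingers":0},{"x":0,"y":0,"z":-0.19,"ax":0,"ay":0,"az":0,"fingers":0},{"x":0,"y":0,"z":-0.2,"ax":0,"ay":0,"az":0,"fingers":0}]'
python3 -c "
from workcell import robot
from h import *
go(robot,[.46,.12,.26],93.7)"
```

```text
clock: 15.65
eef_pos: [0.4269, -0.1062, 0.0636]
eef_rot: [0.001, -0.05, 0.999, -0.0]
wrist_force: [-0.0, -1.1, -0.2]
width: 0.0794
grasp_force: 0.0
clock: 16.25
eef_pos: [0.4286, -0.1069, 0.2676]
eef_rot: [0.004, -0.05, 0.999, -0.002]
wrist_force: [0.2, -0.2, 0.9]
width: 0.0854
grasp_force: 0.0
at [ 0.4286 -0.1069  0.2676] shift [-0.0537  0.2227  0.0071] turn [-0.0039  0.0074  0.0348] F [ 0.2 -0.2  0.9] t 16.2 w 0.0854 j [-0.4  -0.23  1.99  0.    1.37 -2.07]
```

```bash
python3 -m handwheel '[{"x":-0.054,"y":0.223,"z":0.007,"ax":0,"ay":0,"az":0.035,"fingers":0},{"x":-0.054,"y":0.223,"z":0.007,"ax":0,"ay":0,"az":0.035,"fingers":0},{"x":-0.054,"y":0.223,"z":0.007,"ax":0,"ay":0,"az":0.035,"fingers":0},{"x":-0.054,"y":0.223,"z":0.007,"ax":0,"ay":0,"az":0.035,"fingers":0},{"x":-0.054,"y":0.223,"z":0.007,"ax":0,"ay":0,"az":0.035,"fingers":0},{"x":-0.054,"y":0.223,"z":0.007,"ax":0,"ay":0,"az":0.035,"fingers":0},{"x":-0.054,"y":0.223,"z":0.007,"ax":0,"ay":0,"az":0.035,"fingers":0}]'
python3 -c "
from workcell import robot
from h import *
p=pose(robot);c=robot.camera('wrist');cv2.imwrite('pics/w7.png',cv2.resize(c['color'][:,:,::-1],(768,576)))
np.savez('w7.npz',K=c['K'],T_tool_cam=c['T_tool_cam'],p=p[0],q=p[1]);print(p)"
```

```text
clock: 16.95
eef_pos: [0.4571, 0.1215, 0.2544]
eef_rot: [-0.002, -0.033, 0.999, -0.0]
wrist_force: [0.2, 0.2, -0.1]
width: 0.0856
grasp_force: 0.0
(array([0.45707377, 0.12147949, 0.25439259]), array([-1.50104981e-03, -3.31401829e-02,  9.99449484e-01, -4.52076528e-04]))
```

View pics/w7.png

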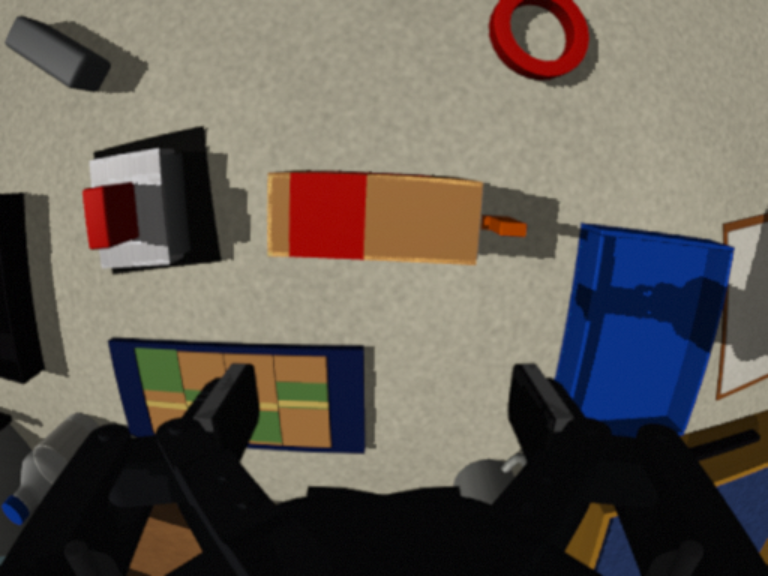

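Carton top corners at (268,173), (483,182), (476,264), (268,256); tab at (485–527, 216–237); blue tray rim (582,225), (733,247), (685,432). Roller stands on its mat.

```bash
python3 - <<'E'
from h import *
from workcell import robot
c=dict(np.load('w7.npz'));P=(c['p'],c['q'])
f=lambda u,v,z:wplane(c,P,u/1.5-.17,v/1.5-.17,z).round(4)
t=[f(*x,.11) for x in((268,173),(483,182),(476,264),(268,256))];print("carton",t,np.mean(t,0))
print("tab top",[f(*x,.127) for x in((485,216),(497,236),(527,237),(524,222))],f(512,229,.127))
print("blue",[f(*x,.045) for x in((582,225),(733,247),(685,432))])
A=robot.camera("scene");B=robot.camera("side")
for n,C,K in(("A",A,((299,146),(336,128),(377,153),(342,170))),("B",B,((107,173),(156,154),(191,169),(137,191)))):
  print(n,[plane(C,*k,.045).round(3) for k in K])
E
python3 -c "
import cv2,numpy as np
from workcell import robot
A=robot.camera('scene')['color'];B=robot.camera('side')['color']
cv2.imwrite('pics/x8.png',np.hstack([cv2.resize(A[110:200,220:340,::-1],(400,300)),cv2.resize(B[145:250,90:230,::-1],(400,300))]))"
```

```text
carton [array([0.3937, 0.0424, 0.11  ]), array([0.3906, 0.1814, 0.11  ]), array([0.4451, 0.1826, 0.11  ]), array([0.4489, 0.0437, 0.11  ])] [0.419575 0.112525 0.11    ]
tab top [array([0.4109, 0.181 , 0.127 ]), array([0.4227, 0.19  , 0.127 ]), array([0.4215, 0.2099, 0.127 ]), array([0.4122, 0.2066, 0.127 ])] [0.4174 0.1993 0.127 ]
blue [array([0.4176, 0.287 , 0.045 ]), array([0.4168, 0.472 , 0.045 ]), array([0.6312, 0.4795, 0.045 ])]
A [array([0.448, 0.291, 0.045]), array([0.436, 0.474, 0.045]), array([0.628, 0.486, 0.045]), array([0.628, 0.325, 0.045])]
B [array([0.43 , 0.484, 0.045]), array([0.616, 0.471, 0.045]), array([0.63 , 0.294, 0.045]), array([0.435, 0.317, 0.045])]
```

View pics/x8.png

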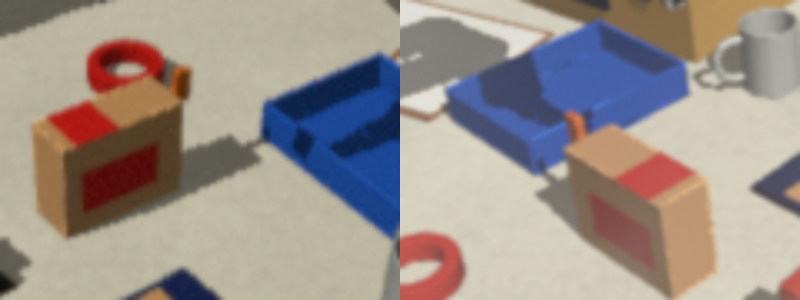

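```bash
cat >> h.py <<'E'
YC=91.4; FACE=np.array([.418,.1825,.062])
def tabpose(phi,lean,back=0,up=0,off=(16,54)):
    "TCP and rotation for holding the tab with flap at phi; lean = tilt of the tool at phi 0 (positive: body over the carton)"
    e=np.array([np.cos(np.radians(YC)),np.sin(np.radians(YC)),0]);s=np.cross(e,[0,0,1])  # s: carton -y = world +x-ish
    a,b=np.array(off)/1e3
    g=FACE+e*(a*np.cos(phi)+b*np.sin(phi))+np.array([0,0,b*np.cos(phi)-a*np.sin(phi)])
    tz=np.array([0,0,-1.]);R0=R.from_matrix(np.c_[np.cross(s,tz),s,tz])
    rot=R.from_rotvec(-s*(phi-lean))*R0
    t=rot.apply([0,0,1]); return g+t*(.0187-back)+[0,0,up],rot
E
python3 -c "
from workcell import robot
from h import *
for a in((0,.35,.06),(0,.35,0),(.6,.35,0),(1.2,.35,0)):
    p,r=tabpose(*a);go(robot,p,0,rot=r);print(p)" | sed 's/F .*j/j/'
```

```text
at [0.458  0.1201 0.2559] shift [0.0359 0.0666 0.1011] turn [-0.2817  0.2708  1.5907] j [ 0.11 -0.14  1.93 -0.    1.35 -1.52]
[0.41795509 0.18433777 0.15479609]
at [0.458  0.1201 0.2559] shift [0.0351 0.0872 0.1574] turn [-0.2817  0.2708  1.5907] j [ 0.11 -0.14  1.93 -0.    1.35 -1.52]
[0.41745242 0.2049055  0.09843373]
at [0.458  0.1201 0.2559] shift [0.0345 0.1039 0.1764] turn [ 0.2006 -0.1935  1.5996] j [ 0.11 -0.14  1.93 -0.    1.35 -1.52]
[0.41704544 0.22155795 0.07941518]
at [0.458  0.1201 0.2559] shift [0.0344 0.1069 0.2015] turn [ 0.6794 -0.6544  1.5021] j [ 0.11 -0.14  1.93 -0.    1.35 -1.52]
[0.41697192 0.22456633 0.05431301]
```

```bash
python3 -m handwheel '[{"x":0.036,"y":0.067,"z":0.02,"ax":-0.28,"ay":0.27,"az":1.59,"fingers":0},{"x":0.036,"y":0.067,"z":0.02,"ax":-0.28,"ay":0.27,"az":1.59,"fingers":0},{"x":0.036,"y":0.067,"z":0.02,"ax":-0.28,"ay":0.27,"az":1.59,"fingers":0},{"x":0.036,"y":0.067,"z":0.02,"ax":-0.28,"ay":0.27,"az":1.59,"fingers":0},{"x":0.036,"y":0.067,"z":0.02,"ax":-0.28,"ay":0.27,"az":1.59,"fingers":0},{"x":0.036,"y":0.067,"z":0.02,"ax":-0.28,"ay":0.27,"az":1.59,"fingers":0},{"x":0.036,"y":0.067,"z":0.02,"ax":-0.28,"ay":0.27,"az":1.59,"fingers":0},{"x":0.036,"y":0.067,"z":0.02,"ax":-0.28,"ay":0.27,"az":1.59,"fingers":0}]'
python3 -c "
from workcell import robot
from h import *
for a in((0,.35,.09),(0,.35,0)):
    p,r=tabpose(*a);go(robot,p,0,rot=r);print(p)"
```

```text
clock: 18.0
eef_pos: [0.4183, 0.1848, 0.2362]
eef_rot: [-0.096, 0.525, 0.84, 0.094]
wrist_force: [-0.6, -0.2, -0.3]
width: 0.0856
grasp_force: 0.0
at [0.4183 0.1848 0.2362] shift [-0.0232 -0.0077  0.0485] turn [-0.074   0.0725  0.4195] F [-0.6 -0.2 -0.3] t 18.0 w 0.0856 j [ 0.08 -0.16  2.02  0.27  1.34 -0.44]
[0.41820642 0.17405391 0.18297727]
at [0.4183 0.1848 0.2362] shift [-1.820e-02  1.000e-04  1.381e-01] turn [-0.074   0.0725  0.4195] F [-0.6 -0.2 -0.3] t 18.0 w 0.0856 j [ 0.08 -0.16  2.02  0.27  1.34 -0.44]
[0.41745242 0.2049055  0.09843373]
```

```bash
python3 -m handwheel '[{"x":-0.023,"y":-0.008,"z":0.048,"ax":-0.074,"ay":0.072,"az":0.42,"fingers":0},{"x":-0.023,"y":-0.008,"z":0.048,"ax":-0.074,"ay":0.072,"az":0.42,"fingers":0},{"x":-0.023,"y":-0.008,"z":0.048,"ax":-0.074,"ay":0.072,"az":0.42,"fingers":0},{"x":-0.023,"y":-0.008,"z":0.048,"ax":-0.074,"ay":0.072,"az":0.42,"fingers":0},{"x":-0.023,"y":-0.008,"z":0.048,"ax":-0.074,"ay":0.072,"az":0.42,"fingers":100}]'
python3 -c "
from workcell import robot
from h import *
for a in((0,.35,0),):
    p,r=tabpose(*a);go(robot,p,0,rot=r);print(p)
p=pose(robot);c=robot.camera('wrist');cv2.imwrite('pics/w9.png',cv2.resize(c['color'][:,:,::-1],(768,576)))
np.savez('w9.npz',K=c['K'],T_tool_cam=c['T_tool_cam'],p=p[0],q=p[1])
print(wproj(c,p,tabpose(0,.35)[0]*0+[.4176,.1985,.127])*1.5)"
```

```text
clock: 18.5
eef_pos: [0.4181, 0.1742, 0.1838]
eef_rot: [-0.124, 0.685, 0.708, 0.121]
wrist_force: [0.6, -0.6, 0.4]
width: 0.0731
grasp_force: 0.0
at [0.4181 0.1742 0.1838] shift [-0.0002  0.0002  0.0907] turn [-0.0008  0.0019  0.0085] F [ 0.6 -0.6  0.4] t 18.5 w 0.0731 j [ 0.   -0.15  2.12  0.37  1.2  -0.17]
[0.41745242 0.2049055  0.09843373]
[384.48613576 307.78984151]
```

View pics/w9.png

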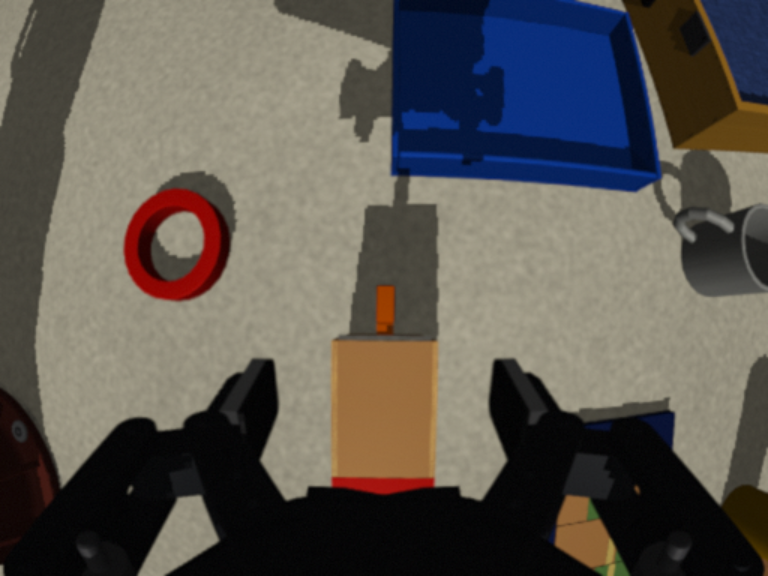

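Tab seen at (386,308), 2 px from the prediction; advance straight and grip.

```bash
python3 -m handwheel '[{"x":0,"y":0,"z":0.025,"ax":0,"ay":0.002,"az":0.008,"fingers":100},{"x":0,"y":0,"z":0.05,"ax":0,"ay":0.002,"az":0.008,"fingers":100},{"x":0,"y":0,"z":0.075,"ax":0,"ay":0.002,"az":0.008,"fingers":100},{"x":0,"y":0,"z":0.09,"ax":0,"ay":0.002,"az":0.008,"fingers":100},{"x":0,"y":0,"z":0.09,"ax":0,"ay":0.002,"az":0.008,"fingers":100}]'
python3 -m handwheel '[{"x":0,"y":0,"z":0,"ax":0,"ay":0,"az":0,"fingers":180},{"x":0,"y":0,"z":0,"ax":0,"ay":0,"az":0,"fingers":210},{"x":0,"y":0,"z":0,"ax":0,"ay":0,"az":0,"fingers":255},{"x":0,"y":0,"z":0,"ax":0,"ay":0,"az":0,"fingers":255},{"x":0,"y":0,"z":0,"ax":0,"ay":0,"az":0,"fingers":255},{"x":0,"y":0,"z":0,"ax":0,"ay":0,"az":0,"fingers":255}]' 25
python3 -c "
from workcell import robot
from h import *
for f in(0,.2,.4,.6):
    p,r=tabpose(f,.35);go(robot,p,0,rot=r)"
```

```text
clock: 19.05
eef_pos: [0.415, 0.206, 0.0971]
eef_rot: [-0.127, 0.687, 0.705, 0.119]
wrist_force: [-0.3, -0.5, 0.7]
width: 0.0521
grasp_force: 0.0
clock: 19.65
eef_pos: [0.418, 0.2057, 0.1001]
eef_rot: [-0.125, 0.688, 0.704, 0.122]
wrist_force: [0.1, -0.6, 5.7]
width: 0.0087
grasp_force: 29.5
at [0.418  0.2057 0.1001] shift [-0.0013 -0.0006  0.0013] turn [ 0.0007 -0.0011 -0.0005] F [ 0.1 -0.6  5.7] t 19.6 w 0.0087 j [ 0.07 -0.    2.17  0.42  1.   -0.18]
at [0.418  0.2057 0.1001] shift [ 0.0033 -0.0006  0.0085] turn [ 0.0007 -0.2011 -0.0005] F [ 0.1 -0.6  5.7] t 19.6 w 0.0087 j [ 0.07 -0.    2.17  0.42  1.   -0.18]
at [0.418  0.2057 0.1001] shift [ 0.0064 -0.0006  0.0165] turn [ 0.0006 -0.4011 -0.0006] F [ 0.1 -0.6  5.7] t 19.6 w 0.0087 j [ 0.07 -0.    2.17  0.42  1.   -0.18]
at [0.418  0.2057 0.1001] shift [ 0.0078 -0.0006  0.0249] turn [ 6.000e-04 -6.011e-01 -7.000e-04] F [ 0.1 -0.6  5.7] t 19.6 w 0.0087 j [ 0.07 -0.    2.17  0.42  1.   -0.18]
```

```bash
python3 -m handwheel '[{"x":0.0025,"y":0,"z":0.0035,"ax":0,"ay":-0.1,"az":0,"fingers":255},{"x":0.0046,"y":0,"z":0.0072,"ax":0,"ay":-0.2,"az":0,"fingers":255},{"x":0.0063,"y":0,"z":0.0112,"ax":0,"ay":-0.3,"az":0,"fingers":255},{"x":0.0077,"y":0,"z":0.0152,"ax":0,"ay":-0.4,"az":0,"fingers":255},{"x":0.0085,"y":0,"z":0.0194,"ax":0,"ay":-0.5,"az":0,"fingers":255},{"x":0.0091,"y":0,"z":0.0236,"ax":0,"ay":-0.6,"az":0,"fingers":255},{"x":0.0091,"y":0,"z":0.0236,"ax":0,"ay":-0.6,"az":0,"fingers":255}]'
python3 -c "
from workcell import robot
from h import *
for f in(.6,.8,1.,1.2,1.25):
    p,r=tabpose(f,.35);go(robot,p,0,rot=r)"
```

```text
clock: 20.35
eef_pos: [0.4166, 0.2238, 0.0797]
eef_rot: [0.089, 0.691, 0.712, -0.088]
wrist_force: [0.9, 0.3, 3.8]
width: 0.0085
grasp_force: 29.5
at [0.4166 0.2238 0.0797] shift [-0.0021  0.0003  0.0008] turn [-0.0005  0.0015  0.0052] F [0.9 0.3 3.8] t 20.4 w 0.0085 j [ 0.49  0.18  1.99 -0.25  1.1   0.59]
at [0.4166 0.2238 0.0797] shift [0.0025 0.0004 0.008 ] turn [ 1.000e-04 -1.985e-01  5.200e-03] F [0.9 0.3 3.8] t 20.4 w 0.0085 j [ 0.49  0.18  1.99 -0.25  1.1   0.59]
at [0.4166 0.2238 0.0797] shift [0.0056 0.0004 0.0159] turn [ 0.0006 -0.3985  0.0052] F [0.9 0.3 3.8] t 20.4 w 0.0085 j [ 0.49  0.18  1.99 -0.25  1.1   0.59]
at [0.4166 0.2238 0.0797] shift [0.0071 0.0004 0.0244] turn [ 0.0011 -0.5985  0.0051] F [0.9 0.3 3.8] t 20.4 w 0.0085 j [ 0.49  0.18  1.99 -0.25  1.1   0.59]
at [0.4166 0.2238 0.0797] shift [0.0072 0.0004 0.0265] turn [ 0.0012 -0.6485  0.0051] F [0.9 0.3 3.8] t 20.4 w 0.0085 j [ 0.49  0.18  1.99 -0.25  1.1   0.59]
```

```bash
python3 -m handwheel '[{"x":0.0025,"y":0,"z":0.0035,"ax":0,"ay":-0.1,"az":0,"fingers":255},{"x":0.0046,"y":0,"z":0.0072,"ax":0,"ay":-0.2,"az":0,"fingers":255},{"x":0.0063,"y":0,"z":0.0112,"ax":0,"ay":-0.3,"az":0,"fingers":255},{"x":0.0077,"y":0,"z":0.0152,"ax":0,"ay":-0.4,"az":0,"fingers":255},{"x":0.0085,"y":0,"z":0.0194,"ax":0,"ay":-0.5,"az":0,"fingers":255},{"x":0.0091,"y":0,"z":0.0236,"ax":0,"ay":-0.6,"az":0,"fingers":255},{"x":0.0091,"y":0,"z":0.0256,"ax":0,"ay":-0.64,"az":0,"fingers":255},{"x":0.0091,"y":0,"z":0.0256,"ax":0,"ay":-0.64,"az":0,"fingers":255}]'
python3 -c "
from workcell import robot
from h import *
for f in(1.2,1.25):
    p,r=tabpose(f,.35);go(robot,p,0,rot=r)
A=robot.camera('scene');B=robot.camera('side')
for n,C in(('A',A),('B',B)):
    im=cv2.cvtColor(C['color'],cv2.COLOR_RGB2HSV);m=((im[...,0]<18)&(im[...,0]>5)&(im[...,1]>190)&(im[...,2]>110)).astype(np.uint8)
    k,l,s,ce=cv2.connectedComponentsWithStats(m)
    print(n,[(s[i].tolist(),ce[i].round(1)) for i in range(1,k) if s[i,4]>4])
cv2.imwrite('pics/y1.png',A['color'][:,:,::-1])"
```

```text
clock: 21.15
eef_pos: [0.4165, 0.2258, 0.0525]
eef_rot: [0.306, 0.63, 0.647, -0.301]
wrist_force: [-1.2, 3.8, 4.0]
width: 0.0085
grasp_force: 29.8
at [0.4165 0.2258 0.0525] shift [-0.0022  0.0004 -0.0001] turn [-0.0018  0.0382  0.0029] F [-1.2  3.8  4. ] t 21.1 w 0.0085 j [ 0.73  0.59  1.74 -0.63  1.5   0.98]
at [0.4165 0.2258 0.0525] shift [-0.0008  0.0004  0.0015] turn [-0.0018 -0.0118  0.003 ] F [-1.2  3.8  4. ] t 21.1 w 0.0085 j [ 0.73  0.59  1.74 -0.63  1.5   0.98]
A []
B []
```

```bash
python3 -m handwheel '[{"x":0,"y":0,"z":0,"ax":0,"ay":0,"az":0,"fingers":120},{"x":0,"y":0,"z":0,"ax":0,"ay":0,"az":0,"fingers":60},{"x":0,"y":0,"z":0,"ax":0,"ay":0,"az":0,"fingers":0},{"x":0,"y":0,"z":0,"ax":0,"ay":0,"az":0,"fingers":0},{"x":0,"y":0,"z":-0.03,"ax":0,"ay":0,"az":0,"fingers":0},{"x":0,"y":0,"z":-0.07,"ax":0,"ay":0,"az":0,"fingers":0},{"x":0,"y":0,"z":-0.12,"ax":0,"ay":0,"az":0,"fingers":0}]'
python3 -m handwheel '[{"x":-0.05,"y":0,"z":-0.05,"ax":0,"ay":0.15,"az":0,"fingers":0},{"x":-0.09,"y":0,"z":-0.07,"ax":0,"ay":0.3,"az":0,"fingers":0},{"x":-0.12,"y":0,"z":-0.08,"ax":0,"ay":0.45,"az":0,"fingers":0},{"x":-0.16,"y":0,"z":-0.08,"ax":0,"ay":0.6,"az":0,"fingers":0},{"x":-0.16,"y":0,"z":-0.08,"ax":0,"ay":0.75,"az":0,"fingers":0},{"x":-0.16,"y":0,"z":-0.08,"ax":0,"ay":0.89,"az":0,"fingers":0},{"x":-0.16,"y":0,"z":-0.08,"ax":0,"ay":0.89,"az":0,"fingers":0}]'
python3 -c "
from workcell import robot
from h import *
p=pose(robot);print(p);go(robot,[.42,.11,.27],0)
c=robot.camera('wrist');A=robot.camera('scene');B=robot.camera('side')
np.savez('w10.npz',K=c['K'],T_tool_cam=c['T_tool_cam'],p=p[0],q=p[1])
cv2.imwrite('pics/y2.png',np.vstack([np.hstack([cv2.resize(A['color'][110:200,220:340,::-1],(400,300)),cv2.resize(B['color'][145:250,90:230,::-1],(400,300))]),np.hstack([cv2.resize(c['color'][:,:,::-1],(400,300)),A['color'][60:360,80:480,::-1]])]))"
```

```text
clock: 21.95
eef_pos: [0.4128, 0.3167, 0.1277]
eef_rot: [0.307, 0.63, 0.646, -0.304]
wrist_force: [-0.1, 1.3, -1.1]
width: 0.0853
grasp_force: 0.0
clock: 22.65
eef_pos: [0.4156, 0.2764, 0.3042]
eef_rot: [-0.001, 0.7, 0.714, 0.001]
wrist_force: [-0.0, -0.7, 0.8]
width: 0.0852
grasp_force: 0.0
(array([0.41555305, 0.27644999, 0.30419763]), array([-7.06930248e-04,  7.00319771e-01,  7.13828471e-01,  7.94938781e-04]))
at [0.4156 0.2764 0.3042] shift [-0.1666  0.0013  0.0338] turn [ 0.0001 -0.0021  0.0191] F [-0.  -0.7  0.8] t 22.6 w 0.0852 j [ 0.45 -0.11  1.82  0.    1.43  0.43]
```

```bash
python3 - <<'E'
from h import *
from workcell import robot
def reds(im):
    im=cv2.cvtColor(im,cv2.COLOR_BGR2HSV);m=(((im[...,0]<6)|(im[...,0]>172))&(im[...,1]>150)&(im[...,2]>60)).astype(np.uint8)
    k,l,s,ce=cv2.connectedComponentsWithStats(m);return [(s[i].tolist(),ce[i].round(1).tolist()) for i in range(1,k) if s[i,4]>60]
for n in("scene","side"):
    now=robot.camera(n)["color"][:,:,::-1];print(n,reds(cv2.imread(f"pics/{n}0.png")));print("  now",reds(now))
    w=lambda q:cv2.cvtColor(q,cv2.COLOR_BGR2HSV)
    d=cv2.absdiff(now,cv2.imread(f"pics/{n}0.png")).sum(2)
    g=now[...].astype(int); wm=((g.min(2)>140)&(g.max(2)-g.min(2)<25)&(d>60)).astype(np.uint8)
    k,l,s,ce=cv2.connectedComponentsWithStats(wm);print("  newwhite",[(s[i].tolist(),ce[i].round(1).tolist()) for i in range(1,k) if s[i,4]>8])
c=dict(np.load('w10.npz'));P=(c['p'],c['q'])
im=cv2.imread('pics/y2.png')[300:,:400]
e=np.array([np.cos(np.radians(YC)),np.sin(np.radians(YC)),0]);s=np.cross(e,[0,0,1])
L=[FACE+e*.037+s*a+[0,0,.015] for a in(-.025,.025)]; T=FACE+e*.056+[0,0,.005]
for q in L+[T]: print("lip/tab pred",(wproj(c,P,q)/512*400).round(0))
for p in ((.3926,.182,.11),(.447,.183,.11)): print("top corners pred",(wproj(c,P,p)/512*400).round(0))
h=cv2.cvtColor(im,cv2.COLOR_BGR2HSV);m=((h[...,0]<16)&(h[...,0]>6)&(h[...,1]>200)).astype(np.uint8)
k,l,st,ce=cv2.connectedComponentsWithStats(m);print("orange",[(st[i].tolist(),ce[i].round(0)) for i in range(1,k) if st[i,4]>5])
print("red",reds(im))
E
```

```text
scene [([148, 81, 15, 29, 182], [154.6, 93.7]), ([158, 96, 14, 35, 158], [164.2, 115.5]), ([146, 108, 9, 26, 82], [151.0, 122.6]), ([246, 122, 23, 16, 210], [256.0, 128.6]), ([235, 141, 20, 13, 148], [244.4, 146.6]), ([245, 154, 22, 19, 242], [255.4, 162.8]), ([186, 168, 15, 20, 202], [192.8, 177.3])]
  now [([148, 80, 36, 57, 401], [160.8, 109.1]), ([246, 122, 23, 16, 212], [256.1, 128.6]), ([234, 141, 20, 13, 150], [243.2, 147.0]), ([244, 154, 22, 20, 238], [254.3, 163.1]), ([186, 168, 16, 20, 202], [193.5, 177.5])]
  newwhite [([365, 109, 15, 7, 15], [372.0, 112.1]), ([347, 123, 15, 3, 15], [354.0, 123.9]), ([385, 122, 27, 6, 27], [398.0, 123.7]), ([375, 131, 15, 7, 15], [382.0, 134.5]), ([363, 135, 12, 3, 12], [368.5, 136.2]), ([273, 137, 4, 5, 10], [274.3, 139.1]), ([185, 181, 4, 4, 9], [186.6, 182.3]), ([182, 184, 13, 10, 54], [188.4, 189.0]), ([198, 192, 5, 4, 9], [200.1, 193.3])]
side [([481, 159, 31, 10, 69], [498.8, 163.2]), ([167, 200, 24, 12, 116], [177.3, 205.1]), ([87, 228, 23, 24, 125], [99.9, 239.4])]
  now [([481, 159, 31, 10, 65], [498.8, 163.1]), ([168, 201, 24, 11
[... 250 characters left out ...]
4, 10], [80.3, 171.3]), ([266, 196, 7, 5, 11], [269.3, 197.6]), ([263, 201, 19, 8, 40], [273.2, 204.7]), ([141, 203, 6, 5, 14], [143.4, 205.6]), ([10, 206, 51, 45, 810], [37.8, 218.9]), ([54, 252, 7, 31, 68], [57.3, 268.2]), ([212, 254, 10, 5, 21], [216.6, 256.0]), ([234, 254, 9, 9, 26], [238.4, 257.9]), ([247, 256, 7, 8, 26], [250.4, 259.0]), ([226, 272, 7, 5, 11], [229.5, 274.3]), ([55, 284, 3, 8, 13], [56.2, 287.4])]
lip/tab pred [185. 164.]
lip/tab pred [215. 164.]
lip/tab pred [200. 151.]
top corners pred [184. 192.]
top corners pred [218. 192.]
orange [([197, 147, 5, 18, 82], array([199., 156.]))]
red [([94, 117, 42, 44, 816], [114.9, 138.4]), ([185, 233, 31, 20, 620], [200.0, 242.5])]
```

View pics/y2.png

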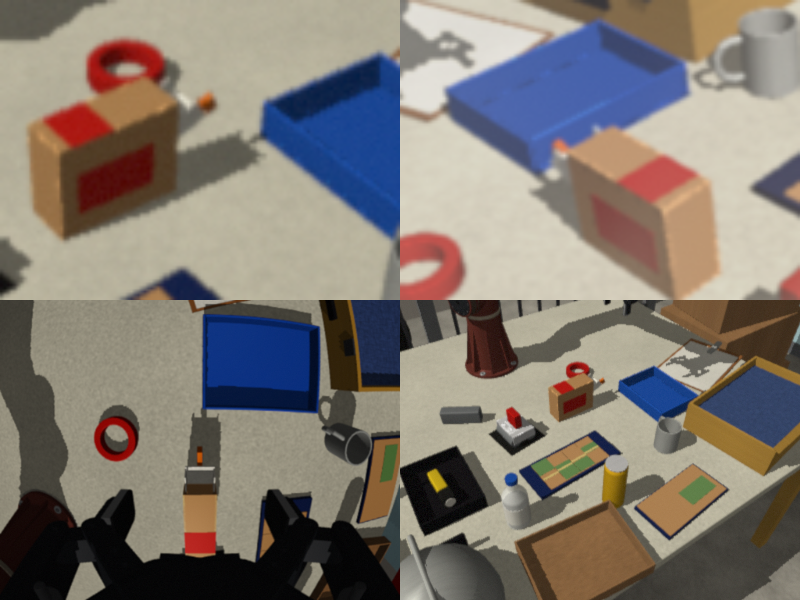

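Spout is fully out (bottom-left picture: white flap with the tab at (199,456)), carton upright and shifted about 2–3 mm toward −y; roller on its mat, torch in the tray. Now grasp the carton.

```bash
cat >> h.py <<'E'
def cpose(g,tilt,lean,yc=YC):
    e=np.array([np.cos(np.radians(yc)),np.sin(np.radians(yc)),0]);s=np.cross(e,[0,0,1]);tz=np.array([0,0,-1.])
    rot=R.from_rotvec(-s*(tilt-lean))*R.from_matrix(np.c_[np.cross(s,tz),s,tz])
    return np.array(g)+rot.apply([0,0,.0187]),rot
E
python3 -c "
from workcell import robot
from h import *
for z in(.2,.08):
    p,r=cpose([.4196,.110,z],0,.3);go(robot,p,0,rot=r);print(p)"
```

```text
at [0.4148 0.28   0.302 ] shift [-0.1644  0.0009  0.12  ] turn [-0.0043  0.3011  0.0007] F [0.1 0.2 0.9] t 22.9 w 0.0855 j [ 0.45 -0.1   1.82  0.    1.43  0.43]
[0.41946498 0.11552458 0.18213521]
at [0.4148 0.28   0.302 ] shift [-0.1643  0.0014  0.24  ] turn [-0.0043  0.3011  0.0007] F [0.1 0.2 0.9] t 22.9 w 0.0855 j [ 0.45 -0.1   1.82  0.    1.43  0.43]
[0.41946498 0.11552458 0.06213521]
```

```bash
python3 -m handwheel '[{"x":-0.05,"y":0.001,"z":0,"ax":0,"ay":0.1,"az":0,"fingers":0},{"x":-0.09,"y":0.001,"z":0,"ax":0,"ay":0.2,"az":0,"fingers":0},{"x":-0.13,"y":0.001,"z":0.03,"ax":0,"ay":0.3,"az":0,"fingers":0},{"x":-0.164,"y":0.001,"z":0.06,"ax":0,"ay":0.3,"az":0,"fingers":0},{"x":-0.164,"y":0.001,"z":0.1,"ax":0,"ay":0.3,"az":0,"fingers":0},{"x":-0.164,"y":0.001,"z":0.12,"ax":0,"ay":0.3,"az":0,"fingers":0},{"x":-0.164,"y":0.001,"z":0.12,"ax":0,"ay":0.3,"az":0,"fingers":0}]'
python3 -c "
from workcell import robot
from h import *
p,r=cpose([.4196,.110,.08],0,.3);go(robot,p,0,rot=r);print(p)
P=pose(robot);c=robot.camera('wrist')
h=cv2.cvtColor(c['color'],cv2.COLOR_RGB2HSV);m=(((h[...,0]<6)|(h[...,0]>174))&(h[...,1]>170)&(h[...,2]>120)).astype(np.uint8)
k,l,st,ce=cv2.connectedComponentsWithStats(m);print([(st[i].tolist(),ce[i].round(1)) for i in range(1,k) if st[i,4]>100])
m=((h[...,0]<16)&(h[...,0]>6)&(h[...,1]>200)).astype(np.uint8);k,l,st,ce=cv2.connectedComponentsWithStats(m);print('or',[(st[i].tolist(),wplane(c,P,*ce[i],.067).round(4)) for i in range(1,k) if st[i,4]>20])
h=h.astype(int)
row=[(v,[u for u in range(160,350) if 8<h[v,u,0]<22 and h[v,u,1]>90 and h[v,u,2]>120]) for v in range(170,300,10)]
for v,q in row:
    if q: print(v,q[0],q[-1],wplane(c,P,q[0],v,.11).round(4),wplane(c,P,q[-1],v,.11).round(4))"
```

```text
clock: 23.6
eef_pos: [0.4167, 0.116, 0.1785]
eef_rot: [-0.112, 0.691, 0.707, 0.1]
wrist_force: [-0.2, -0.2, 0.5]
width: 0.0855
grasp_force: 0.0
at [0.4167 0.116  0.1785] shift [-0.0351  0.0042  0.111 ] turn [-0.0123 -0.0011 -0.0026] F [-0.2 -0.2  0.5] t 23.6 w 0.0855 j [-0.1  -0.16  2.13  0.31  1.24 -0.24]
[0.41946498 0.11552458 0.06213521]
[([87, 74, 64, 70, 1639], array([119.7, 109.1])), ([224, 251, 72, 61, 4209], array([259.8, 281.2]))]
or [([255, 91, 10, 25, 231], array([0.4159, 0.2313, 0.067 ]))]
170 224 296 [0.3903 0.1635 0.11  ] [0.4451 0.165  0.11  ]
180 224 296 [0.3905 0.1559 0.11  ] [0.4453 0.1574 0.11  ]
190 224 296 [0.3908 0.1483 0.11  ] [0.4454 0.1498 0.11  ]
200 224 296 [0.391  0.1407 0.11  ] [0.4456 0.1422 0.11  ]
210 224 296 [0.3912 0.1331 0.11  ] [0.4458 0.1346 0.11  ]
220 224 296 [0.3914 0.1255 0.11  ] [0.4461 0.127  0.11  ]
230 224 296 [0.3915 0.1179 0.11  ] [0.4463 0.1193 0.11  ]
240 224 296 [0.3917 0.1101 0.11  ] [0.4466 0.1116 0.11  ]
250 224 296 [0.3918 0.1024 0.11  ] [0.4469 0.1038 0.11  ]
```

```bash
python3 -m handwheel '[{"x":-0.012,"y":0.002,"z":0.038,"ax":-0.01,"ay":0,"az":0,"fingers":0},{"x":-0.022,"y":0.002,"z":0.07,"ax":-0.01,"ay":0,"az":0,"fingers":0},{"x":-0.03,"y":0.002,"z":0.095,"ax":-0.01,"ay":0,"az":0,"fingers":0},{"x":-0.035,"y":0.002,"z":0.111,"ax":-0.01,"ay":0,"az":0,"fingers":0},{"x":-0.035,"y":0.002,"z":0.111,"ax":-0.01,"ay":0,"az":0,"fingers":0},{"x":-0.035,"y":0.002,"z":0.111,"ax":-0.01,"ay":0,"az":0,"fingers":0}]'
python3 -c "
from workcell import robot
from h import *
p,r=cpose([.4196,.110,.08],0,.3);go(robot,p,0,rot=r)"
```

```text
clock: 24.25
eef_pos: [0.4233, 0.1155, 0.0678]
eef_rot: [-0.104, 0.691, 0.708, 0.108]
wrist_force: [0.4, -0.6, 0.7]
width: 0.0851
grasp_force: 0.0
at [0.4233 0.1155 0.0678] shift [-0.0016 -0.0039  0.0054] turn [ 0.0093 -0.0006  0.0012] F [ 0.4 -0.6  0.7] t 24.2 w 0.0851 j [-0.11  0.03  2.2   0.36  0.97 -0.35]
```

```bash
python3 -m handwheel '[{"x":-0.001,"y":-0.004,"z":0.004,"ax":0.009,"ay":0,"az":0,"fingers":0},{"x":-0.001,"y":-0.004,"z":0.004,"ax":0.009,"ay":0,"az":0,"fingers":60},{"x":-0.001,"y":-0.004,"z":0.004,"ax":0.009,"ay":0,"az":0,"fingers":255},{"x":-0.001,"y":-0.004,"z":0.004,"ax":0.009,"ay":0,"az":0,"fingers":255},{"x":-0.001,"y":-0.004,"z":0.004,"ax":0.009,"ay":0,"az":0,"fingers":255},{"x":-0.001,"y":-0.004,"z":0.004,"ax":0.009,"ay":0,"az":0,"fingers":255}]' 55
python3 -m handwheel '[{"x":0.003,"y":0,"z":-0.01,"ax":0,"ay":0,"az":0,"fingers":255},{"x":0.015,"y":0,"z":-0.05,"ax":0,"ay":0,"az":0,"fingers":255},{"x":0.03,"y":0,"z":-0.1,"ax":0,"ay":0,"az":0,"fingers":255},{"x":0.045,"y":0,"z":-0.145,"ax":0,"ay":0,"az":0,"fingers":255},{"x":0.045,"y":0,"z":-0.145,"ax":0,"ay":0,"az":0,"fingers":255}]'
python3 -c "
from workcell import robot
from h import *
p,r=cpose([.51,.30,.23],0,.3);go(robot,p,0,rot=r)"
```

```text
clock: 24.85
eef_pos: [0.4189, 0.115, 0.0633]
eef_rot: [-0.107, 0.691, 0.707, 0.105]
wrist_force: [-0.0, -1.0, 5.3]
width: 0.0555
grasp_force: 57.4
clock: 25.35
eef_pos: [0.4225, 0.1149, 0.2215]
eef_rot: [-0.102, 0.69, 0.708, 0.109]
wrist_force: [1.1, 0.2, -4.4]
width: 0.0554
grasp_force: 58.5
at [0.4225 0.1149 0.2215] shift [0.1771 0.0917 0.0657] turn [0.0126 0.0008 0.0031] F [ 1.1  0.2 -4.4] t 25.4 w 0.0554 j [-0.11 -0.22  2.09  0.31  1.31 -0.22]
```

```bash
python3 -m handwheel '[{"x":0.02,"y":0.011,"z":0.008,"ax":0,"ay":0,"az":0,"fingers":255},{"x":0.05,"y":0.026,"z":0.019,"ax":0,"ay":0,"az":0,"fingers":255},{"x":0.08,"y":0.042,"z":0.03,"ax":0,"ay":0,"az":0,"fingers":255},{"x":0.11,"y":0.057,"z":0.04,"ax":0,"ay":0,"az":0,"fingers":255},{"x":0.14,"y":0.073,"z":0.051,"ax":0,"ay":0,"az":0,"fingers":255},{"x":0.165,"y":0.086,"z":0.06,"ax":0,"ay":0,"az":0,"fingers":255},{"x":0.177,"y":0.092,"z":0.066,"ax":0,"ay":0,"az":0,"fingers":255},{"x":0.177,"y":0.092,"z":0.066,"ax":0,"ay":0,"az":0,"fingers":255}]'
python3 -c "
from workcell import robot
from h import *
for g,t in(([.51,.30,.23],0),([.51,.30,.21],.6),([.51,.31,.17],.9),([.51,.315,.164],1.22)):
    p,r=cpose(g,t,.3);go(robot,p,0,rot=r)"
```

```text
clock: 26.15
eef_pos: [0.504, 0.3065, 0.2009]
eef_rot: [-0.109, 0.69, 0.708, 0.102]
wrist_force: [0.2, 0.3, -3.7]
width: 0.0555
grasp_force: 58.5
at [0.504  0.3065 0.2009] shift [ 0.0022  0.0058 -0.0111] turn [-0.0057  0.001   0.0002] F [ 0.2  0.3 -3.7] t 26.1 w 0.0555 j [0.28 0.11 1.83 0.32 1.16 0.13]
at [0.504  0.3065 0.2009] shift [-0.0143  0.0059  0.0048] turn [-0.0054 -0.599   0.0019] F [ 0.2  0.3 -3.7] t 26.1 w 0.0555 j [0.28 0.11 1.83 0.32 1.16 0.13]
at [0.504  0.3065 0.2009] shift [-0.0206  0.0063  0.0421] turn [-0.0052 -0.899   0.0027] F [ 0.2  0.3 -3.7] t 26.1 w 0.0555 j [0.28 0.11 1.83 0.32 1.16 0.13]
at [0.504  0.3065 0.2009] shift [-0.0205  0.0065  0.0442] turn [-0.0048 -1.219   0.0036] F [ 0.2  0.3 -3.7] t 26.1 w 0.0555 j [0.28 0.11 1.83 0.32 1.16 0.13]
```

```bash
python3 -m handwheel '[{"x":-0.003,"y":0.003,"z":-0.008,"ax":0,"ay":-0.12,"az":0,"fingers":255},{"x":-0.006,"y":0.006,"z":-0.005,"ax":0,"ay":-0.24,"az":0,"fingers":255},{"x":-0.009,"y":0.006,"z":-0.002,"ax":0,"ay":-0.36,"az":0,"fingers":255},{"x":-0.012,"y":0.006,"z":0.001,"ax":0,"ay":-0.48,"az":0,"fingers":255},{"x":-0.014,"y":0.006,"z":0.005,"ax":0,"ay":-0.6,"az":0,"fingers":255},{"x":-0.016,"y":0.006,"z":0.017,"ax":0,"ay":-0.7,"az":0,"fingers":255},{"x":-0.019,"y":0.006,"z":0.03,"ax":0,"ay":-0.8,"az":0,"fingers":255},{"x":-0.02,"y":0.006,"z":0.041,"ax":0,"ay":-0.9,"az":0,"fingers":255}]'
python3 -c "
from workcell import robot
from h import *
for g,t in(([.51,.31,.17],.9),([.51,.315,.164],1.22)):
    p,r=cpose(g,t,.3);go(robot,p,0,rot=r)"
```

```text
clock: 26.95
eef_pos: [0.5109, 0.2978, 0.1573]
eef_rot: [0.211, 0.667, 0.683, -0.209]
wrist_force: [-0.5, -0.4, -3.1]
width: 0.0555
grasp_force: 58.6
at [0.5109 0.2978 0.1573] shift [ 0.0029 -0.0006  0.0013] turn [-0.0033  0.0031 -0.0002] F [-0.5 -0.4 -3.1] t 26.9 w 0.0555 j [ 0.65  0.48  1.53 -0.48  1.53  0.74]
at [0.5109 0.2978 0.1573] shift [ 0.0045 -0.0005  0.0025] turn [-0.0033 -0.3169  0.0004] F [-0.5 -0.4 -3.1] t 26.9 w 0.0555 j [ 0.65  0.48  1.53 -0.48  1.53  0.74]
```

```bash
python3 -m handwheel '[{"x":0.003,"y":0,"z":0.001,"ax":0,"ay":-0.1,"az":0,"fingers":255},{"x":0.004,"y":0,"z":0.002,"ax":0,"ay":-0.2,"az":0,"fingers":255},{"x":0.004,"y":0,"z":0.002,"ax":0,"ay":-0.32,"az":0,"fingers":255},{"x":0.004,"y":0,"z":0.002,"ax":0,"ay":-0.32,"az":0,"fingers":255},{"x":0.004,"y":0,"z":0.002,"ax":0,"ay":-0.32,"az":0,"fingers":255},{"x":0.004,"y":0,"z":0.002,"ax":0,"ay":-0.32,"az":0,"fingers":255},{"x":0.004,"y":0,"z":0.002,"ax":0,"ay":-0.32,"az":0,"fingers":255},{"x":0.004,"y":0,"z":0.002,"ax":0,"ay":-0.32,"az":0,"fingers":255}]'
cat > balls.py <<'E'
from workcell import robot
from h import *
go(robot,[.51,.31,.16],0)
for n in("scene","side"):
    c=robot.camera(n);im=c["color"];cv2.imwrite(f"pics/ball_{n}_{robot.get_obs()['clock']:.1f}.png",im[:,:,::-1])
    h=cv2.cvtColor(im,cv2.COLOR_RGB2HSV).astype(int);box=(295,120,385,185) if n=="scene" else(100,145,200,205)
    x0,y0,x1,y1=box;s=h[y0:y1,x0:x1]
    for name,m in (("red",((s[...,0]<8)|(s[...,0]>172))&(s[...,1]>120)&(s[...,2]>50)),("yel",(abs(s[...,0]-26)<8)&(s[...,1]>130)&(s[...,2]>80)),("grn",(abs(s[...,0]-65)<22)&(s[...,1]>90)&(s[...,2]>40)),("blue(light)",(abs(s[...,0]-105)<9)&(s[...,1]>90)&(s[...,2]>110))):
        k,l,st,ce=cv2.connectedComponentsWithStats(m.astype(np.uint8))
        print(n,name,[(int(st[i,4]),(ce[i]+[x0,y0]).round(0).tolist(),plane(c,*(ce[i]+[x0,y0]),.015).round(3).tolist()) for i in range(1,k) if st[i,4]>3][:6])
E
python3 balls.py
```

```text
clock: 27.75
eef_pos: [0.5121, 0.301, 0.1559]
eef_rot: [0.317, 0.627, 0.641, -0.309]
wrist_force: [-1.0, -0.2, -3.2]
width: 0.0552
grasp_force: 58.7
at [0.5121 0.301  0.1559] shift [ 0.0023 -0.0019 -0.0097] turn [0.0112 0.9169 0.0209] F [-1.  -0.2 -3.2] t 27.8 w 0.0552 j [ 0.73  0.65  1.41 -0.66  1.74  0.82]
scene red [(252, [319.0, 130.0], [0.381, 0.442, 0.015]), (4, [324.0, 150.0], [0.487, 0.374, 0.015])]
scene yel [(408, [375.0, 173.0], [0.676, 0.434, 0.015])]
scene grn [(16, [343.0, 146.0], [0.506, 0.449, 0.015])]
scene blue(light) [(196, [336.0, 141.0], [0.468, 0.452, 0.015]), (795, [341.0, 162.0], [0.572, 0.379, 0.015]), (26, [320.0, 152.0], [0.488, 0.355, 0.015])]
side red [(197, [151.0, 155.0], [0.629, 0.527, 0.015])]
side yel []
side grn []
side blue(light) [(1043, [146.0, 185.0], [0.498, 0.369, 0.015])]
```

```bash
python3 -m handwheel '[{"x":0,"y":0,"z":-0.004,"ax":0,"ay":-0.12,"az":0,"fingers":255},{"x":0,"y":0,"z":-0.004,"ax":0,"ay":-0.12,"az":0,"fingers":255},{"x":0,"y":0,"z":-0.004,"ax":0,"ay":0,"az":0,"fingers":255},{"x":0,"y":0,"z":-0.004,"ax":0,"ay":-0.12,"az":0,"fingers":255},{"x":0,"y":0,"z":-0.004,"ax":0,"ay":0,"az":0,"fingers":255},{"x":0,"y":0,"z":-0.004,"ax":0,"ay":-0.12,"az":0,"fingers":255},{"x":0,"y":0,"z":-0.004,"ax":0,"ay":-0.12,"az":0,"fingers":255},{"x":0,"y":0,"z":-0.004,"ax":0,"ay":-0.12,"az":0,"fingers":255}]'
python3 -m handwheel '[{"x":0,"y":0,"z":-0.02,"ax":0,"ay":0.1,"az":0,"fingers":255},{"x":0,"y":0,"z":-0.04,"ax":0,"ay":0.22,"az":0,"fingers":255},{"x":0,"y":0,"z":-0.05,"ax":0,"ay":0.34,"az":0,"fingers":255},{"x":0.01,"y":0,"z":-0.05,"ax":0,"ay":0.48,"az":0,"fingers":255},{"x":0.01,"y":0,"z":-0.05,"ax":0,"ay":0.62,"az":0,"fingers":255},{"x":0.01,"y":0,"z":-0.05,"ax":0,"ay":0.76,"az":0,"fingers":255},{"x":0.01,"y":0,"z":-0.05,"ax":0,"ay":0.88,"az":0,"fingers":255},{"x":0.01,"y":0,"z":-0.05,"ax":0,"ay":0.88,"az":0,"fingers":255}]'
python3 -c "
from workcell import robot
from h import *
p,r=cpose([.50,.24,.25],0,.3);go(robot,p,0,rot=r)"
```

```text
clock: 28.65
eef_pos: [0.5111, 0.3044, 0.1561]
eef_rot: [0.354, 0.606, 0.622, -0.347]
wrist_force: [0.7, 0.6, -2.5]
width: 0.0553
grasp_force: 59.5
clock: 29.45
eef_pos: [0.5113, 0.3498, 0.1771]
eef_rot: [0.057, 0.698, 0.712, -0.054]
wrist_force: [0.4, -0.8, -2.6]
width: 0.0558
grasp_force: 59.4
at [0.5113 0.3498 0.1771] shift [-0.1114 -0.0133 -0.0381] turn [ 0.0033  0.4577 -0.0044] F [ 0.4 -0.8 -2.6] t 29.4 w 0.0558 j [ 0.55  0.31  1.61 -0.14  1.3   0.58]
```

```bash
python3 -m handwheel '[{"x":-0.01,"y":0,"z":-0.03,"ax":0,"ay":0.12,"az":0,"fingers":255},{"x":-0.04,"y":-0.004,"z":-0.035,"ax":0,"ay":0.24,"az":0,"fingers":255},{"x":-0.07,"y":-0.008,"z":-0.038,"ax":0,"ay":0.36,"az":0,"fingers":255},{"x":-0.1,"y":-0.012,"z":-0.038,"ax":0,"ay":0.457,"az":0,"fingers":255},{"x":-0.111,"y":-0.013,"z":-0.038,"ax":0,"ay":0.457,"az":0,"fingers":255},{"x":-0.111,"y":-0.013,"z":-0.038,"ax":0,"ay":0.457,"az":0,"fingers":255}]'
python3 balls.py
python3 -c "
from workcell import robot
from h import *
p,r=cpose([.4196,.11,.25],0,.3);go(robot,p,0,rot=r)"
```

```text
clock: 30.05
eef_pos: [0.4999, 0.2468, 0.2292]
eef_rot: [-0.106, 0.692, 0.707, 0.102]
wrist_force: [0.1, 0.2, -2.2]
width: 0.0558
grasp_force: 59.5
at [0.4999 0.2468 0.2292] shift [0.0401 0.0115 0.0845] turn [-0.0046 -0.2949  0.0211] F [ 0.1  0.2 -2.2] t 30.1 w 0.0558 j [0.17 0.02 1.86 0.31 1.23 0.05]
scene red [(133, [303.0, 123.0], [0.307, 0.422, 0.015])]
scene yel [(411, [375.0, 173.0], [0.677, 0.433, 0.015])]
scene grn [(16, [343.0, 146.0], [0.506, 0.449, 0.015])]
scene blue(light) [(1243, [334.0, 155.0], [0.528, 0.385, 0.015]), (11, [322.0, 131.0], [0.391, 0.45, 0.015]), (4, [314.0, 134.0], [0.39, 0.408, 0.015]), (4, [345.0, 136.0], [0.461, 0.501, 0.015]), (6, [308.0, 137.0], [0.391, 0.378, 0.015])]
side red [(135, [157.0, 149.0], [0.673, 0.552, 0.015])]
side yel []
side grn []
side blue(light) [(9, [145.0, 160.0], [0.591, 0.511, 0.015]), (1373, [150.0, 182.0], [0.518, 0.376, 0.015]), (12, [124.0, 170.0], [0.503, 0.512, 0.015]), (11, [112.0, 187.0], [0.418, 0.442, 0.015]), (9, [119.0, 192.0], [0.417, 0.401, 0.015])]
at [0.4999 0.2494 0.2291] shift [-0.1252 -0.0837 -0.0414] turn [-0.0012  0.0032 -0.0001] F [-0.7  0.8 -2.6] t 30.1 w 0.0558 j [0.18 0.02 1.86 0.31 1.23 0.05]
```

```bash
python3 - <<'E'
import glob,cv2,numpy as np
for n,(x0,y0,x1,y1) in(("scene",(302,130,378,178)),("side",(108,155,190,200))):
    f=sorted(glob.glob(f"pics/ball_{n}_*.png"),key=lambda s:float(s[:-4].split("_")[-1]))[-1]
    a=cv2.imread(f"pics/{n}0.png");b=cv2.imread(f)
    h=cv2.cvtColor(b,cv2.COLOR_BGR2HSV).astype(int)[y0:y1,x0:x1]
    d=(abs(h[...,0]-112)>6)&(h[...,2]>25); k,l,st,ce=cv2.connectedComponentsWithStats(d.astype(np.uint8))
    for i in range(1,k):
        if 4<st[i,4]<200: print(n,st[i].tolist(),(ce[i]+[x0,y0]).round(1),"hsv",np.median(h[l==i],0))
E
```

```text
scene [0, 0, 20, 9, 95] [308.6 132.5] hsv [ 24.  37. 183.]
scene [38, 13, 6, 7, 30] [342.8 146.1] hsv [ 83. 186.  57.]
scene [39, 46, 4, 2, 5] [342.4 176.8] hsv [ 30.  11. 142.]
side [24, 18, 6, 6, 30] [134.6 175.6] hsv [74.5 59.5 86. ]
side [0, 32, 19, 13, 127] [114.  195.1] hsv [ 23.  27. 213.]
```

```bash
python3 -m handwheel '[{"x":-0.03,"y":-0.02,"z":-0.01,"ax":0,"ay":0,"az":0,"fingers":255},{"x":-0.06,"y":-0.04,"z":-0.02,"ax":0,"ay":0,"az":0,"fingers":255},{"x":-0.09,"y":-0.06,"z":-0.03,"ax":0,"ay":0,"az":0,"fingers":255},{"x":-0.115,"y":-0.077,"z":-0.038,"ax":0,"ay":0,"az":0,"fingers":255},{"x":-0.125,"y":-0.084,"z":-0.041,"ax":0,"ay":0,"az":0,"fingers":255},{"x":-0.125,"y":-0.084,"z":-0.041,"ax":0,"ay":0,"az":0,"fingers":255}]'
python3 -c "
from workcell import robot
from h import *
for z in(.09,.084,.08):
    p,r=cpose([.4196,.11,z],0,.3);go(robot,p,0,rot=r)
A=robot.camera('scene')"
```

```text
clock: 30.75
eef_pos: [0.4189, 0.1156, 0.2315]
eef_rot: [-0.106, 0.691, 0.708, 0.103]
wrist_force: [0.4, -0.4, -3.0]
width: 0.0555
grasp_force: 59.9
at [0.4189 0.1156 0.2315] shift [-0.0467  0.0007  0.1523] turn [-0.001   0.0027 -0.0006] F [ 0.4 -0.4 -3. ] t 30.8 w 0.0555 j [-0.1  -0.23  2.08  0.3   1.34 -0.21]
at [0.4189 0.1156 0.2315] shift [-0.0485  0.0008  0.1581] turn [-0.001   0.0027 -0.0006] F [ 0.4 -0.4 -3. ] t 30.8 w 0.0555 j [-0.1  -0.23  2.08  0.3   1.34 -0.21]
at [0.4189 0.1156 0.2315] shift [-0.0497  0.0008  0.1619] turn [-0.001   0.0027 -0.0006] F [ 0.4 -0.4 -3. ] t 30.8 w 0.0555 j [-0.1  -0.23  2.08  0.3   1.34 -0.21]
```

```bash
cat > tb.py <<'E'
from workcell import robot
from h import *
P=pose(robot);c=robot.camera('wrist');cv2.imwrite(f"pics/tb_{robot.get_obs()['clock']:.1f}.png",c["color"][:,:,::-1])
h=cv2.cvtColor(c["color"],cv2.COLOR_RGB2HSV).astype(int)
# region: tray interior floor, projected
poly=np.array([wproj(c,P,q) for q in((.425,.305,.006),(.425,.465,.006),(.625,.465,.006),(.625,.305,.006))])
print(poly.round(0).tolist())
m=np.zeros(h.shape[:2],np.uint8);cv2.fillConvexPoly(m,poly.astype(np.int32),1)
med=np.median(h[m>0],0);print("tray hsv",med)
# blobs differing in hue/brightness from a blurred background
L=cv2.cvtColor(c["color"],cv2.COLOR_RGB2LAB).astype(np.float32);bg=cv2.medianBlur(c["color"],41);Lb=cv2.cvtColor(bg,cv2.COLOR_RGB2LAB).astype(np.float32)
d=(np.linalg.norm((L-Lb)[...,1:],axis=2)>12)&(m>0)
k,l,st,ce=cv2.connectedComponentsWithStats(d.astype(np.uint8))
for i in range(1,k):
    if st[i,4]>12: print(st[i].tolist(),"hsv",np.median(h[l==i],0),wplane(c,P,*ce[i],.015).round(3))
E
python3 tb.py
```

```text
[[263.0, 78.0], [265.0, -11.0], [386.0, 4.0], [399.0, 90.0]]
tray hsv [110. 231. 118.]
[310, 0, 19, 41, 334] hsv [110.  231.  110.5] [0.505 0.405 0.015]
[263, 35, 20, 21, 184] hsv [110. 226.  77.] [0.432 0.348 0.015]
[307, 35, 7, 7, 27] hsv [111. 232. 138.] [0.491 0.369 0.015]
[322, 43, 16, 13, 117] hsv [110. 233. 160.] [0.517 0.352 0.015]
[285, 56, 61, 29, 467] hsv [ 27.  30. 106.] [0.49  0.319 0.015]
[314, 57, 7, 6, 17] hsv [110. 232.  77.] [0.498 0.336 0.015]
[324, 57, 73, 16, 620] hsv [111. 232.  76.] [0.562 0.335 0.015]
[387, 59, 8, 4, 24] hsv [110.  232.5 159. ] [0.613 0.348 0.015]
[326, 67, 33, 4, 54] hsv [110. 228. 174.] [0.531 0.324 0.015]
[379, 73, 18, 3, 29] hsv [110. 231. 167.] [0.605 0.325 0.015]
[350, 83, 17, 2, 20] hsv [113. 126. 134.] [0.556 0.304 0.015]
[369, 85, 16, 2, 18] hsv [113. 109. 135.] [0.585 0.304 0.015]
[391, 87, 8, 2, 14] hsv [112.  115.5 137. ] [0.614 0.305 0.015]
```

```bash
python3 -m handwheel '[{"x":-0.012,"y":0,"z":0.04,"ax":0,"ay":0.002,"az":0,"fingers":255},{"x":-0.024,"y":0,"z":0.08,"ax":0,"ay":0.002,"az":0,"fingers":255},{"x":-0.036,"y":0,"z":0.117,"ax":0,"ay":0.002,"az":0,"fingers":255},{"x":-0.044,"y":0,"z":0.144,"ax":0,"ay":0.002,"az":0,"fingers":255},{"x":-0.047,"y":0,"z":0.154,"ax":0,"ay":0.002,"az":0,"fingers":255},{"x":-0.048,"y":0,"z":0.158,"ax":0,"ay":0.002,"az":0,"fingers":255},{"x":-0.0485,"y":0,"z":0.160,"ax":0,"ay":0.002,"az":0,"fingers":255},{"x":-0.0485,"y":0,"z":0.160,"ax":0,"ay":0.002,"az":0,"fingers":255}]'
```

```text
clock: 31.65
eef_pos: [0.4205, 0.1159, 0.0655]
eef_rot: [-0.106, 0.691, 0.708, 0.105]
wrist_force: [0.3, 1.0, -2.4]
width: 0.0554
grasp_force: 59.7
```

```bash
python3 -m handwheel '[{"x":0,"y":0,"z":0.002,"ax":0,"ay":0,"az":0,"fingers":255},{"x":0,"y":0,"z":0.002,"ax":0,"ay":0,"az":0,"fingers":255},{"x":0,"y":0,"z":0.002,"ax":0,"ay":0,"az":0,"fingers":255}]'
```

```text
clock: 31.95
eef_pos: [0.4208, 0.1164, 0.064]
eef_rot: [-0.106, 0.691, 0.707, 0.105]
wrist_force: [1.9, 2.0, 3.6]
width: 0.0555
grasp_force: 60.3
```

```bash
python3 -m handwheel '[{"x":0,"y":0,"z":0,"ax":0,"ay":0,"az":0,"fingers":0},{"x":0,"y":0,"z":0,"ax":0,"ay":0,"az":0,"fingers":0},{"x":0,"y":0,"z":0,"ax":0,"ay":0,"az":0,"fingers":0},{"x":0,"y":0,"z":0,"ax":0,"ay":0,"az":0,"fingers":0},{"x":0,"y":0,"z":-0.03,"ax":0,"ay":0,"az":0,"fingers":0},{"x":0,"y":0,"z":-0.07,"ax":0,"ay":0,"az":0,"fingers":0},{"x":0,"y":0,"z":-0.12,"ax":0,"ay":0,"az":0,"fingers":0},{"x":0.05,"y":0,"z":-0.17,"ax":0,"ay":-0.1,"az":0,"fingers":0}]'
python3 -c "
from workcell import robot
from h import *
go(robot,[.52,.34,.30],1.4)"
```

```text
clock: 32.75
eef_pos: [0.4207, 0.0967, 0.2218]
eef_rot: [-0.069, 0.701, 0.706, 0.068]
wrist_force: [1.8, 1.1, 0.3]
width: 0.0851
grasp_force: 0.0
at [0.4207 0.0967 0.2218] shift [ 0.2531  0.1009 -0.0301] turn [-0.0002 -0.1943 -0.0172] F [1.8 1.1 0.3] t 32.8 w 0.0851 j [-0.08 -0.22  2.08  0.2   1.31 -0.14]
```

```bash
python3 -m handwheel '[{"x":0.02,"y":0.01,"z":-0.03,"ax":0,"ay":-0.1,"az":0,"fingers":0},{"x":0.06,"y":0.02,"z":-0.05,"ax":0,"ay":-0.194,"az":-0.017,"fingers":0},{"x":0.253,"y":0.101,"z":-0.03,"ax":0,"ay":-0.194,"az":-0.017,"fingers":0},{"x":0.253,"y":0.101,"z":-0.03,"ax":0,"ay":-0.194,"az":-0.017,"fingers":0},{"x":0.253,"y":0.101,"z":-0.03,"ax":0,"ay":-0.194,"az":-0.017,"fingers":0},{"x":0.253,"y":0.101,"z":-0.03,"ax":0,"ay":-0.194,"az":-0.017,"fingers":0},{"x":0.253,"y":0.101,"z":-0.03,"ax":0,"ay":-0.194,"az":-0.017,"fingers":0},{"x":0.253,"y":0.101,"z":-0.03,"ax":0,"ay":-0.194,"az":-0.017,"fingers":0}]'
python3 tb.py; python3 - <<'E'
from h import *
from workcell import robot
def reds(im):
    im=cv2.cvtColor(im,cv2.COLOR_BGR2HSV);m=(((im[...,0]<6)|(im[...,0]>172))&(im[...,1]>150)&(im[...,2]>60)).astype(np.uint8)
    k,l,s,ce=cv2.connectedComponentsWithStats(m);return [(s[i].tolist(),ce[i].round(1).tolist()) for i in range(1,k) if s[i,4]>60]
for n in("scene","side"): print(n,reds(robot.camera(n)["color"][:,:,::-1]))
E
```

```text
clock: 33.55
eef_pos: [0.5144, 0.3499, 0.2995]
eef_rot: [-0.002, 0.692, 0.722, 0.001]
wrist_force: [-0.0, -0.2, -0.4]
width: 0.0851
grasp_force: 0.0
[[196.0, 185.0], [198.0, 79.0], [334.0, 86.0], [326.0, 191.0]]
tray hsv [110. 229. 163.]
[195, 79, 6, 96, 230] hsv [110. 228.  78.] [0.428 0.394 0.015]
[245, 82, 16, 19, 232] hsv [ 78.5 219.   87. ] [0.507 0.448 0.015]
[203, 153, 13, 7, 59] hsv [110. 229. 162.] [0.446 0.352 0.015]
[316, 158, 11, 5, 36] hsv [110.  233.  158.5] [0.611 0.353 0.015]
[195, 177, 10, 9, 50] hsv [110. 230.  52.] [0.43  0.313 0.015]
[321, 188, 5, 4, 14] hsv [110. 233.  56.] [0.619 0.309 0.015]
scene [([170, 0, 13, 22, 90], [173.5, 11.5]), ([184, 0, 12, 35, 173], [191.6, 16.0]), ([333, 0, 21, 13, 109], [341.9, 6.1]), ([148, 80, 18, 38, 181], [154.3, 96.8]), ([156, 102, 14, 28, 138], [163.1, 114.6]), ([147, 121, 11, 14, 64], [151.4, 127.9]), ([246, 122, 23, 16, 218], [256.1, 128.8]), ([235, 141, 20, 13, 147], [244.2, 147.1]), ([245, 154, 22, 20, 240], [255.3, 163.2]), ([186, 168, 16, 20, 203], [193.6, 177.4])]
side [([479, 158, 33, 11, 70], [498.1, 163.0]), ([168, 200, 24, 12, 105], [178.2, 205.0]), ([91, 228, 19, 24, 99], [101.0, 240.5])]
```

```bash
python3 - <<'E'
import cv2,glob,numpy as np
f=sorted(glob.glob("pics/tb_*.png"),key=lambda s:float(s[6+2:-4].split("_")[-1]))[-1];print(f)
im=cv2.imread(f);h=cv2.cvtColor(im,cv2.COLOR_BGR2HSV)
print("H");print(h[70:106:2,236:272:2,0]);print("V");print(h[70:106:2,236:272:2,2])
# circular blue ball: brightness pattern inside tray -- coarse V map
print(h[78:192:5,194:336:5,2])
E
```

```text
pics/tb_33.6.png
H
[[110 110 110 110 110 110 110 110 110 110 110 110 110 110 110 110 110 110]
 [111 110 111 110 110 110 110 111 111 110 111 110 110 111 110 110 110 111]
 [111 110 111 111 110 111 110 111 111 111 111 110 110 111 111 111 111 110]
 [110 110 111 110 111 110 110 111 110 111 110 110 110 110 110 110 110 110]
 [110 110 110 110 110 110 110 110 111 110 110 110 110 110 110 110 110 110]
 [110 110 110 110 110 110 110 110 111 110 110 111 110 110 110 110 110 110]
 [110 110 110 110 110 110 110 110 111 111 110 110 111 110 110 110 110 110]
 [111 110 110 110 110 110 110 110 111 111 110 111 111 110 110 110 110 110]
 [110 110 110 110 110 110 110 109 105 106 110 111 110 110 110 111 110 110]
 [110 110 110 110 110 110 101  69  67  69  81 109 111 110 110 110 110 110]
 [110 110 110 110 111 107  68  68  68  68  68  83 111 110 110 110 110 110]
 [110 110 110 110 110  95  67  68  67  68  67  74 110 110 110 110 110 110]
 [110 110 110 110 110  93  67  67  68  68  67  74 109 110 110 110 110 110]
 [111 110 110 110 110 103  68  67  68  68  68  90 110 110 110 110 110 110]
 [110 110 110 110 110 110  95  
[... 3706 characters left out ...]
 75  75  76  77  78  77  76  76  78  76  77  76
   76  74  77  75  75  76  80  87  89  91  65]
 [ 44  77  76  77  77  77  77  76  76  78  76  76  76  77  76  76  77  75
   77  77  77  77  76  76  76  77  75  77  56]
 [ 45  76  76  77  77  77  77  76  78  77  77  78  77  76  77  77  75  76
   76  76  77  77  77  77  77  75  77  77  48]
 [ 43  77  76  77  78  77  75  77  78  76  76  78  76  76  76  78  75  76
   78  76  77  76  75  77  76  76  76  76  44]
 [ 46  50  52  53  51  51  52  52  52  56  54  55  57  57  60  62  63  65
   68  70  71  74  75  73  75  74  78  75  41]
 [119 112 106  99  92  87  79  73  68  64  62  59  58  56  54  54  52  50
   53  52  52  54  52  51  52  52  53  53  51]]
```

```bash
python3 - <<'E'
from h import *
from workcell import robot
for n in("scene","side"):
    a=cv2.imread(f"pics/{n}0.png");b=robot.camera(n)["color"][:,:,::-1]
    for nm,lo,hi in(("yel",(20,150,110),(34,255,255)),("orange",(6,190,110),(17,255,255))):
        for t,i in(("0",a),("now",b)):
            m=cv2.inRange(cv2.cvtColor(i,cv2.COLOR_BGR2HSV),lo,hi);k,l,s,ce=cv2.connectedComponentsWithStats(m)
            print(n,nm,t,[(int(s[j,4]),ce[j].round(0).tolist()) for j in range(1,k) if s[j,4]>7][:14])
P=pose(robot);c=robot.camera("wrist");h=cv2.cvtColor(c["color"],cv2.COLOR_RGB2HSV)
for nm,lo,hi,z in(("orange",(6,200,110),(17,255,255),.067),("red",(0,170,110),(5,255,255),.11)):
    k,l,s,ce=cv2.connectedComponentsWithStats(cv2.inRange(h,lo,hi));print(nm,[(int(s[j,4]),wplane(c,P,*ce[j],z).round(3).tolist()) for j in range(1,k) if s[j,4]>20])
E
```

```text
scene yel 0 [(18, [485.0, 144.0]), (10, [372.0, 182.0]), (20, [382.0, 182.0]), (15, [388.0, 185.0]), (24, [399.0, 187.0]), (10, [406.0, 192.0]), (10, [393.0, 194.0]), (19, [403.0, 198.0]), (288, [246.0, 212.0]), (11, [436.0, 202.0]), (18, [402.0, 205.0]), (12, [409.0, 204.0]), (11, [426.0, 205.0]), (11, [415.0, 207.0])]
scene yel now [(8, [489.0, 143.0]), (8, [509.0, 156.0]), (21, [375.0, 170.0]), (8, [377.0, 179.0]), (9, [394.0, 186.0]), (8, [413.0, 188.0]), (25, [388.0, 195.0]), (14, [414.0, 197.0]), (19, [425.0, 201.0]), (35, [416.0, 208.0]), (15, [435.0, 213.0]), (16, [419.0, 217.0]), (9, [444.0, 218.0]), (495, [291.0, 245.0])]
scene orange 0 [(11, [273.0, 133.0])]
scene orange now []
side yel 0 [(28, [299.0, 158.0]), (112, [299.0, 182.0])]
side yel now [(13, [301.0, 158.0]), (65, [299.0, 185.0]), (480, [350.0, 304.0])]
side orange 0 []
side orange now []
orange [(63, [0.417, 0.229, 0.067])]
red [(857, [0.306, 0.283, 0.11]), (48, [0.419, 0.101, 0.11]), (21, [1.216, -0.143, 0.11])]
```

```bash
python3 -c "
from workcell import robot
print(robot.sign_off())"
```

```text
the job is handed in; nothing more can be done
None
```

The job is handed in, though two points rest on measurements rather than a direct look: the slats being flush (judged from the roller's height) and the carton being empty (it came back lighter, and one blue and one green ball are in the blue tray). The torch was the only kit on the map and is in the black tray, the roller stands back on its mat, and the carton is upright with its spout out; no bystander was touched.

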